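Pin the guide plate of a punching jig into line

ROBOT

A 7-joint arm with a two-finger parallel gripper is mounted at the origin on a cart in front of the work surface, level with it; the furniture and walls round the work are solid. World frame = base frame: x ahead of the robot, y to its left, z up, the work surface at z = 0. Lengths are in m, angles in rad, forces in N, time in s.
With the tool pointing down it reaches from about 0.375 to 0.925 m from the base axis. Payload 3.1 kg.
Tool frame: the origin (TCP) lies at the very end of the fingers, on their centre line; the grasp point (between the pads) lies 19 mm behind it (tcp_to_grasp is the x of the grasp point in the tool frame, in m); x points along the fingers, y is the direction in which the jaws open and shut, and the axes are right-handed (so a half turn about x gives the same grasp; the last joint's range is limited). The gripper opens to 85 mm and grips with 20 to 120 N. Pads are 22 mm wide; open, the fingers measure 114 mm over their backs; the gripper's body (76 mm by 85 mm) begins 54 mm behind the grasp point. The pads swing forward as they close: fully open they stand 13 mm farther back than shut.
Start: joints at [-0.098, 0.383, 0.044, 1.598, -0.018, 1.161, -0.05], TCP at [0.65, 0, 0.194] pointing down, gripper open.
Joint ranges: [-2.61, 2.61], [-0.41, 2.15], [-1.48, 1.57], [0, 2.5], [-1.57, 4.71], [0.05, 1.97], [-2.85, 2.85]. Speed limits (rad/s): [2.79, 2.79, 3.14, 3.14, 3.14, 3.14, 3.14].

INTERFACE

Orientations are given as a 3x3 rotation matrix whose columns are the frame's x, y, z axes.
In Python, from station import * gives the robot as it stands.
- The arm moves only by the tool apply_moves, never from a script. Its argument "plan" is a list that holds one entry, the list of rows, each a list of 7 numbers: the shift along the tool's x, y, z in mm, then the turn, a rotation vector about the tool's x, y, z in rad, then the gripper's target within -1 to 1 (shut at 1, half-way at 0, fully open at -1). In form: [[[x, y, z, ax, ay, az, fingers], ...]]. A call has 1 to 8 rows; each row shifts and turns the commanded pose from where the row before left it, along the tool's axes as they then stand; what a row does not reach is not made up. A row lasts 1/12 s, in which the tool goes at most 41.7 mm and 7.16 degrees, less where a joint would pass 70% of its speed; a pose out of reach is approached as far as the arm can. A call with a gripper value outside its range is refused whole. The fingers move at their own pace and stop on an object; the grip force is fixed at half the most. Time passes only in rows, so rows that do not move let the fingers close. It gives the time, the measured TCP pose, the force and the opening at its end, in the units of the state.
- get_obs(): the state, without advancing time (a new reading comes with each control period).
- read_camera(name): name is "scene" or "side" or "wrist"; returns a dict with "img" (480x640x3 uint8, red, green, blue), "z_map" (480x640 float32, m along the optical axis (not along the pixel's ray), 0 where there is no reading), "fx", "fy", "cx", "cy" (pixels), "dist_coeffs" ([k1, k2, p1, p2, k3] as OpenCV has them; the pictures are not rectified), "extrinsics" (4x4, takes a point from camera to world coordinates). Camera axes: x right, y up, looking along -z (the intrinsics and any distortion apply to the point x, -y, -z); pixel columns grow to the right and rows downward; lengths in m; the calibration is good to about 2 mm. A picture is of the moment at which its call begins.
- sign_off(): hands the job in, once; it reports no verdict.
The state is a dict: "time": time; "qpos": joint angles; "qd": joint speeds; "joint_efforts": joint torques, N m; "ee_pos": TCP position; "orientation": TCP orientation; "force": force on the tool from outside, world axes, zero at the start; "wrist_torque": the same for the moment, N m; "width": opening from 0.0 (shut) to 1.0 (fully open).
Only numpy, scipy, OpenCV 4.12 (cv2) and the standard library are available. Lean on these libraries where they do the work, as an engineer would, in place of code of your own. Each camera call takes 0.05 s, during which the arm holds its last target.

TASK

The guide plate on top of the punching jig has slid out of line with the base under it. Take the tapered drift pin from the rack and drive it, point down, through the big hole of the guide plate into the base so that its taper pulls the plate into line; do not push the plate over in any other way. Leave the pin fully home with its collar down on the plate, let go of it, and leave the blunt straight pin in its rack.

Things in the scene. Friction and masses are not known exactly. Their poses are not given: they have to be found in the camera images.
- drift_pin: Tapered steel pin, 120 mm, 0.25 kg, hanging point down in a rack hole. Origin: centre of the collar's underside, z up along the pin. Above it: collar 50 mm wide, 6 mm thick, then a round head 28 mm in diameter up to 52 mm (grip here). Below: shank 36 mm in diameter for 22 mm, then a 46 mm long cone to a 6 mm tip. Told by its tall head and pointed end; either rack hole.
- pin_tip (a point): The tip of the drift pin, on its axis 68 mm below its origin; axes as the pin's.
- straight_pin: Blunt straight steel pin in the other hole of the rack: same collar, 28 mm round head reaching only 32 mm above the collar's underside, shank 36 mm in diameter straight down to a flat end 68 mm below. Origin: centre of the collar's underside. Leave it there.
- rack_top (a point): Middle of the top face of the wooden pin rack, 85 mm above the bench, z up, y along the rack. The rack is fixed: 80 mm (x) by 200 mm (y), open below its 14 mm board, with two 42 mm holes 50 mm either side of this point along y, a pin in each, collars resting on the board.
- base_hole (a point): Centre of the 40 mm hole in the jig's dark steel base, at its top face (66 mm above the bench), z up. Jig fixed. Base 150 (x) by 130 mm (y); hole 20 mm to -x of its middle, right through the 38 mm thick base, 28 mm free below. Rails along y either side of the plate, 59 mm and more from the base's middle, rise to 80 mm above the bench (screw heads 84 mm).
- guide_plate (a joint): Slide of the aluminium guide plate (122 x 150 x 12 mm, on the base between the rails) in m along +y of base_hole: 0 = its 40 mm hole is exactly over the base's; starts 8 to 12 mm out to +y. Plate hole centre = base_hole plus this along y; plate top 12 mm above base_hole. Slides at about 2.5 N, stays where left, cannot lift; stops at -15 and +20 mm.
Things that resemble listed ones, but are neither listed nor needed, are in the scene too. Of the things that look like the part that bears base_hole, the larger one is meant.

How it is judged:
By the outcome, as a careful person would: the job done as asked, in the order asked, and still so for the second after the job is handed in, with the robot touching nothing.
It also fails if it takes over 48 s, if anything falls off the work surface, if the arm or the gripper's body presses on something with over 40 N, if the wrist force passes 120 N, or if a joint passes its speed limit or range.

## Working session

There is one attempt and no reset: what is moved stays moved. The work goes in short steps, Python scripts to look and compute and a tool call to move; the robot and the scene stay as the last step left them, time stands still between calls to the robot, and variables do not carry over. Pictures are saved under pics/ and viewed, and the job is handed in when it is done.

Besides the shell and the picture viewer there is one more tool, called by a JSON object that holds its "name" and its "arguments", one argument or row to a line. apply_moves: Moves the arm, as the interface text tells. Its arguments: {"type":"object","properties":{"plan":{"type":"array","items":{"type":"array","items":{"type":"array","items":{"type":"number"}}}}},"required":["plan"]}

```bash
mkdir -p pics; python3 - <<'E'
from station import *
import cv2,numpy as np
o=get_obs();print({k:np.round(v,3).tolist() for k,v in o.items()})
for n in ["scene","side","wrist"]:
    c=read_camera(n);cv2.imwrite(f"pics/{n}0.png",c["img"][:,:,::-1]);np.savez(f"{n}0.npz",**c)
    print(n,c["fx"],c["fy"],c["cx"],c["cy"],c["dist_coeffs"],np.round(c["extrinsics"],3).tolist())
E
```

```text
{'time': 0.0, 'qpos': [-0.098, 0.384, 0.044, 1.6, -0.018, 1.161, -0.05], 'qd': [0.001, 0.001, 0.001, -0.0, 0.0, 0.002, -0.0], 'joint_efforts': [-0.001, -43.347, 1.024, -24.951, 0.011, 0.011, -0.0], 'ee_pos': [0.649, 0.0, 0.193], 'orientation': [[-0.003, 1.0, 0.0], [-0.0, 0.0, -1.0], [-1.0, -0.003, 0.0]], 'force': [-0.552, -0.411, 0.162], 'wrist_torque': [-0.007, 0.021, -0.024], 'width': 1.0}
scene 600.1096918017562 600.1096918017562 320.35804511119215 239.45916899300272 [-0.13970035  0.          0.          0.          0.        ] [[-0.602, 0.548, -0.58, -0.228], [-0.798, -0.397, 0.453, 0.6], [0.018, 0.736, 0.677, 0.978], [0.0, 0.0, 0.0, 1.0]]
side 489.293168294513 489.293168294513 322.70948508551675 237.9811277435152 [-0.07063022  0.          0.          0.          0.        ] [[-0.954, 0.161, -0.254, 0.311], [-0.301, -0.564, 0.769, 0.699], [-0.019, 0.81, 0.586, 0.607], [0.0, 0.0, 0.0, 1.0]]
wrist 364.29527128241807 364.29527128241807 319.2684610807262 244.43740392647302 [-0.0601833  0.         0.         0.         0.       ] [[1.0, -0.002, 0.003, 0.65], [0.001, 0.962, 0.274, 0.07], [-0.003, -0.274, 0.962, 0.373], [0.0, 0.0, 0.0, 1.0]]
```

View pics/scene0.png

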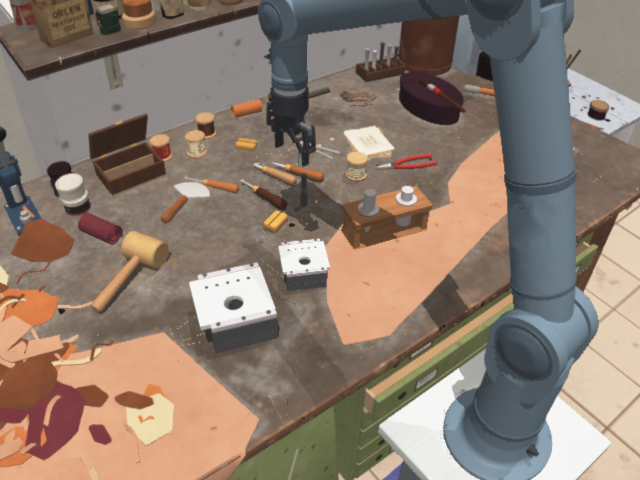

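View pics/side0.png

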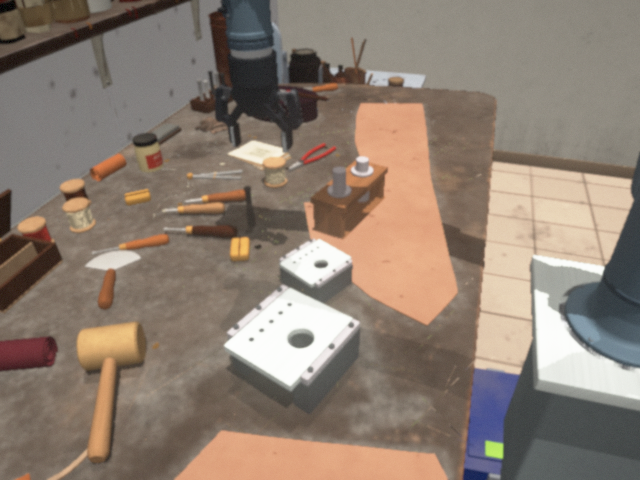

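View pics/wrist0.png

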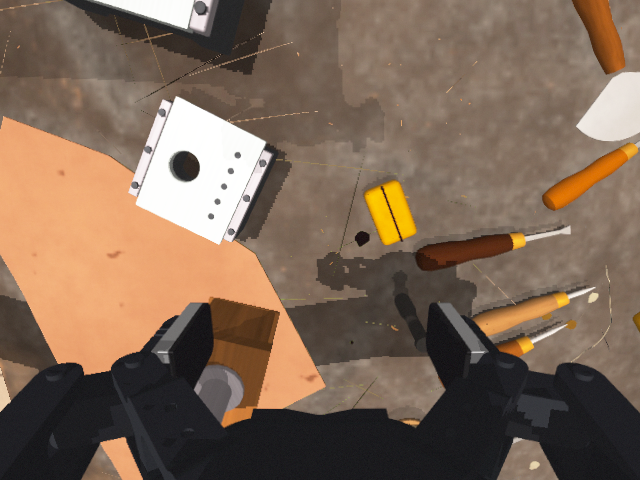

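The scene view shows the big jig at (235,305), hole at (233,302). A smaller look-alike jig is at (304,262). The rack is at (388,213), with a tall grey head at (369,200) and a short one at (407,195).

```bash
cat > h.py <<'E'
import numpy as np,cv2
def K(c): return np.array([[c["fx"],0,c["cx"]],[0,c["fy"],c["cy"]],[0,0,1.]])
def rays(c,uv):
    p=cv2.undistortPoints(np.asarray(uv,float).reshape(-1,1,2),K(c),np.asarray(c["dist_coeffs"],float)).reshape(-1,2)
    return np.c_[p[:,0],-p[:,1],-np.ones(len(p))]
def world(c):
    v,u=np.mgrid[0:480,0:640]; d=rays(c,np.c_[u.ravel(),v.ravel()])
    P=d*c["z_map"].reshape(-1,1); E=c["extrinsics"]
    W=(P@E[:3,:3].T+E[:3,3]).reshape(480,640,3); W[c["z_map"]==0]=np.nan; return W
def plane(c,uv,z):
    E=c["extrinsics"];d=rays(c,uv)@E[:3,:3].T;o=E[:3,3]
    return o+d*((z-o[2])/d[:,2])[:,None]
def proj(c,X):
    E=c["extrinsics"];p=(np.asarray(X,float).reshape(-1,3)-E[:3,3])@E[:3,:3]
    q=np.c_[p[:,0],-p[:,1],-p[:,2]]
    return cv2.projectPoints(q,np.zeros(3),np.zeros(3),K(c),np.asarray(c["dist_coeffs"],float))[0].reshape(-1,2)
E
python3 - <<'E'
from h import *
for n,pts in [("scene",[(250,285),(233,302),(304,253),(369,190),(370,208),(407,189),(407,200),(420,195),(355,230),(388,204)]),("side",[(270,340),(301,338),(338,168),(338,190),(361,158),(361,170),(350,190)])]:
    c=dict(np.load(n+"0.npz"));W=world(c)
    for p in pts: print(n,p,np.round(W[p[1],p[0]],4))
for n,b in [("scene",(170,170,450,360)),("side",(210,130,410,420))]:
    im=cv2.imread(f"pics/{n}0.png")[b[1]:b[3],b[0]:b[2]]
    f=min(800/im.shape[1],600/im.shape[0]);cv2.imwrite(f"pics/{n}0c.png",cv2.resize(im,None,fx=f,fy=f,interpolation=cv2.INTER_CUBIC))
E
```

```text
scene (250, 285) [0.5209 0.1953 0.0746]
scene (233, 302) [0.5154 0.241  0.0573]
scene (304, 253) [0.5505 0.037  0.0533]
scene (369, 190) [ 0.5588 -0.1516  0.1393]
scene (370, 208) [ 0.543  -0.1449  0.1   ]
scene (407, 189) [ 0.5296 -0.2464  0.118 ]
scene (407, 200) [ 0.5186 -0.2396  0.0952]
scene (420, 195) [ 0.5192 -0.284   0.0894]
scene (355, 230) [ 0.5335 -0.0948  0.0652]
scene (388, 204) [ 0.5421 -0.2015  0.0855]
side (270, 340) [0.5376 0.2654 0.0784]
side (301, 338) [0.507  0.2226 0.0474]
side (338, 168) [ 0.5576 -0.158   0.1372]
side (338, 190) [ 0.5525 -0.1397  0.0964]
side (361, 158) [ 0.5316 -0.25    0.1188]
side (361, 170) [ 0.5264 -0.2312  0.0995]
side (350, 190) [ 0.5313 -0.1563  0.0904]
```

View pics/scene0c.png

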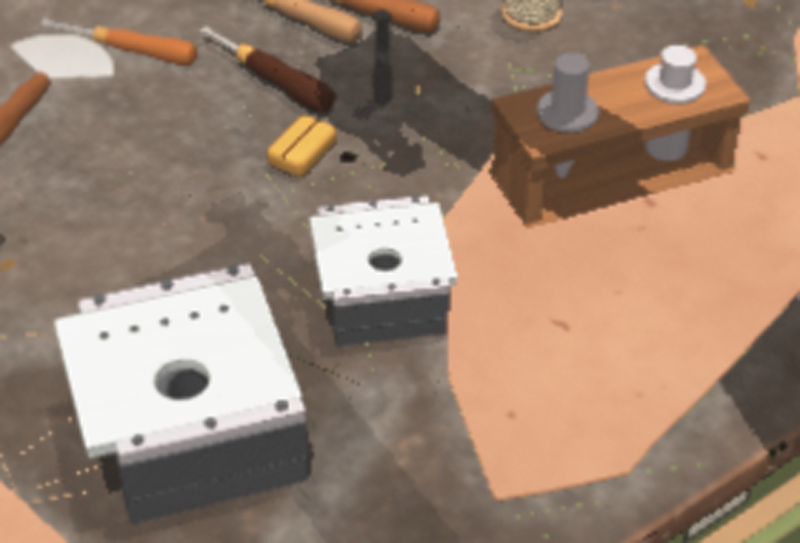

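View pics/side0c.png

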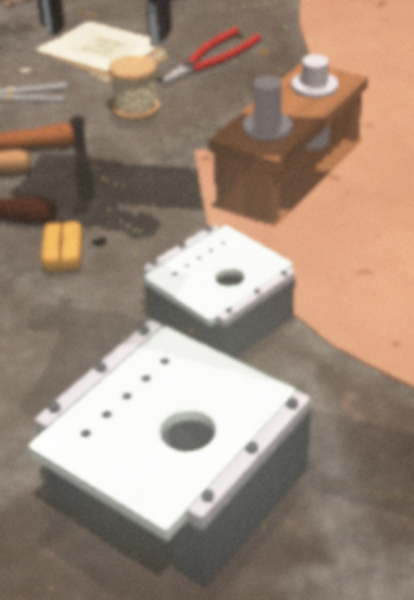

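The crops confirm the drift pin is the taller one: its cone shows below the board at crop (563,168), and it sits in the hole nearer the jig. The big jig's plate overhangs toward +y. Next I'll fit the geometry.

```bash
cat > fit.py <<'E'
from h import *
import sys
def blob(c,b,cond):
    W=world(c);m=np.zeros((480,640),bool);m[b[1]:b[3],b[0]:b[2]]=1
    with np.errstate(invalid='ignore'): return m&cond(W),W
if __name__=="__main__":
  for n,bj,bp in [("scene",(180,255,290,355),(355,180,382,220)),("side",(215,275,370,410),(325,155,352,205))]:
    c=dict(np.load(n+"0.npz"))
    m,W=blob(c,bp,lambda W:(W[...,2]>.131)&(W[...,2]<.145)); P=W[m]; print(n,"pin top",len(P),np.round(cv2.minEnclosingCircle(P[:,:2].astype(np.float32)),4) if 0 else (P.mean(0).round(4),P.min(0).round(4),P.max(0).round(4)))
    m,W=blob(c,bj,lambda W:(W[...,2]>.070)&(W[...,2]<.088)&np.isfinite(W[...,2]));P=W[m]
    print(" jig top",len(P),np.median(P[:,2]),cv2.minAreaRect(P[:,:2].astype(np.float32)))
    # hole: dark contour
    cnt,h=cv2.findContours((m*255).astype(np.uint8),cv2.RETR_CCOMP,cv2.CHAIN_APPROX_NONE)
    for k,hh in zip(cnt,h[0]):
        if hh[3]>=0 and len(k)>25:
            X=plane(c,k.reshape(-1,2),.078);print("  hole",len(k),cv2.minEnclosingCircle(X[:,:2].astype(np.float32)),cv2.fitEllipse(X[:,:2].astype(np.float32)*1000))
E
python3 fit.py
```

```text
scene pin top 100 (array([ 0.5517, -0.1483,  0.1367]), array([ 0.5378, -0.1644,  0.131 ]), array([ 0.5687, -0.1354,  0.1433]))
 jig top 4048 0.0789543673653077 ((0.5164920687675476, 0.24267268180847168), (0.1501799076795578, 0.15623946487903595), 71.73046112060547)
  hole 51 ((0.4945666790008545, 0.25120699405670166), 0.021609490737318993) ((494.662353515625, 251.2349090576172), (37.256744384765625, 40.01873779296875), 167.2061004638672)
side pin top 105 (array([ 0.5534, -0.1475,  0.136 ]), array([ 0.5404, -0.1657,  0.1311]), array([ 0.5673, -0.1332,  0.1394]))
 jig top 7754 0.07841056095932103 ((0.5167896747589111, 0.24155214428901672), (0.1529397964477539, 0.15123939514160156), 71.85665130615234)
  hole 64 ((0.4969496428966522, 0.2508598566055298), 0.020449519157409668) ((496.79412841796875, 251.17820739746094), (35.343570709228516, 39.208946228027344), 110.99400329589844)
```

```bash
python3 - <<'E'
from h import *
c=dict(np.load("scene0.npz"));s=280/800
a=np.array([(138,439),(210,423),(282,405),(99,299),(166,285),(233,270)])*s+170
X=plane(c,a,.082);print("scene",X.round(4).tolist(),X[:,:2].mean(0))
c2=dict(np.load("side0.npz"));s=290/600
b=np.array([(208,495),(252,447),(293,403),(55,408),(100,366),(145,328)])*s+np.array([210,130])
Y=plane(c2,b,.082);print("side",Y.round(4).tolist(),Y[:,:2].mean(0))
for X in(X,Y):
  for i,j in((0,2),(3,5)): d=X[i]-X[j];print(np.degrees(np.arctan2(d[1],d[0])),np.linalg.norm(d))
  d=X[3:].mean(0)-X[:3].mean(0);print("x",np.degrees(np.arctan2(d[1],d[0])),np.linalg.norm(d))
# rack
for n,p in(("scene",[(388,204)]),):pass
m=world(c)
for cc,bb in((c,(335,180,440,245)),(c2,(305,150,395,240))):
    W=world(cc);q=np.zeros((480,640),bool);q[bb[1]:bb[3],bb[0]:bb[2]]=1
    with np.errstate(invalid='ignore'):q&=(abs(W[...,2]-.087)<.008)
    print("rack",cv2.minAreaRect(W[q][:,:2].astype(np.float32)))
E
```

```text
scene [[0.4645, 0.3022, 0.082], [0.4481, 0.2556, 0.082], [0.4328, 0.2072, 0.082], [0.5948, 0.2595, 0.082], [0.5785, 0.2126, 0.082], [0.5629, 0.1645, 0.082]] [0.51361172 0.23359921]
side [[0.4639, 0.3013, 0.082], [0.4483, 0.254, 0.082], [0.4321, 0.2065, 0.082], [0.5931, 0.2593, 0.082], [0.5793, 0.2106, 0.082], [0.5626, 0.1616, 0.082]] [0.51321038 0.23221124]
71.57210471296365 0.10012819341297256
71.43846839671946 0.1001670420053952
x -18.199684340359614 0.13714351956343987
71.48510259065662 0.10004238534087553
72.70995018642776 0.1024073924921727
x -18.44972653319781 0.1373110908482353
rack ((0.5417965054512024, -0.19831706583499908), (0.20428462326526642, 0.09027159214019775), 75.68061065673828)
rack ((0.5410178899765015, -0.1995995044708252), (0.2052524834871292, 0.08355537056922913), 75.53936004638672)
```

Measured so far:
- Jig yaw is about -18.2°.
- base_hole is near (0.494, 0.239).
- The plate hole is about 12 mm off along +y.
- The drift pin is near (0.553, -0.149), which matches the rack fit.

I'll move above the pin with the jaws turned along the jig's y.

{"name": "apply_moves", "arguments": {
  "plan": [
    [[0, -16, 25, 0, 0, 0, -1], [0, -16, 25, 0, 0, 0, -1], [0, -16, 25, 0, 0, 0, -1], [0, -16, 25, 0, 0, 0, -1], [0, -16, 25, 0, 0, 0, -1], [0, -16, 24, 0, 0, 0, -1], [0, 0, 0, -0.114, 0, 0, -1], [0, 0, 0, -0.114, 0, 0, -1]]
  ]
}}

```text
time: 0.82
ee_pos: [0.552, -0.1524, 0.1939]
orientation: [[-0.001, 0.974, 0.226], [-0.001, 0.226, -0.974], [-1.0, -0.001, 0.001]]
force: [0.2, 1.5, 0.8]
width: 1.002
```

{"name": "apply_moves", "arguments": {
  "plan": [
    [[0, 0, 0, -0.114, 0, 0, -1], [0, 0, 0, -0.114, 0, 0, -1], [0, 0, 0, -0.114, 0, 0, -1], [0, 0, 0, -0.114, 0, 0, -1], [0, 0, 0, -0.114, 0, 0, -1], [0, 0, 0, -0.114, 0, 0, -1], [0, 0, 0, -0.114, 0, 0, -1], [0, 0, 0, -0.114, 0, 0, -1]]
  ]
}}

```text
time: 1.48
ee_pos: [0.5536, -0.1489, 0.1937]
orientation: [[-0.001, 0.412, 0.911], [0.0, 0.911, -0.412], [-1.0, -0.0, -0.001]]
force: [-0.6, -0.7, 0.1]
width: 1.001
```

{"name": "apply_moves", "arguments": {
  "plan": [
    [[0, 0, 0, -0.114, 0, 0, -1], [0, 0, 0, 0, 0, 0, -1]]
  ]
}}

```text
time: 1.65
ee_pos: [0.5536, -0.1489, 0.1937]
orientation: [[-0.001, 0.31, 0.951], [0.0, 0.951, -0.31], [-1.0, 0.0, -0.001]]
force: [0.3, 0.0, -0.4]
width: 1.0
```

```bash
python3 - <<'E'
from station import *
from h import *
o=get_obs();print({k:np.round(v,4).tolist() for k,v in o.items()})
c=read_camera("wrist");cv2.imwrite("pics/wrist1.png",c["img"][:,:,::-1]);np.savez("wrist1.npz",**c)
print(c["extrinsics"].round(4)); W=world(c)
with np.errstate(invalid='ignore'):m=(abs(W[...,2]-.137)<.004)&(abs(W[...,0]-.553)<.04)&(abs(W[...,1]+.149)<.04)
m=m.astype(np.uint8)
cnt=max(cv2.findContours(m,cv2.RETR_EXTERNAL,cv2.CHAIN_APPROX_NONE)[0],key=len)
X=plane(c,cnt.reshape(-1,2),.137)
print(m.sum(),cv2.minEnclosingCircle(X[:,:2].astype(np.float32)),cv2.fitEllipse(X[:,:2].astype(np.float32)*1000), cnt.reshape(-1,2).min(0),cnt.reshape(-1,2).max(0))
print(proj(c,[o["ee_pos"]]))
E
```

```text
{'time': 1.65, 'qpos': [0.2227, 0.2423, -0.0368, 1.7843, 0.0097, 1.1161, 1.4386], 'qd': [-0.008, 0.0003, 0.0118, -0.0016, -0.0062, 0.0008, -0.1499], 'joint_efforts': [0.0822, -36.3846, 0.0671, -24.5047, 0.029, 0.0033, 0.6335], 'ee_pos': [0.5536, -0.1489, 0.1937], 'orientation': [[-0.0009, 0.3098, 0.9508], [0.0003, 0.9508, -0.3098], [-1.0, 0.0, -0.0009]], 'force': [0.265, 0.032, -0.3963], 'wrist_torque': [-0.0233, -0.0398, -0.0372], 'width': 0.9998}
[[ 3.085e-01 -9.153e-01 -2.590e-01  4.881e-01]
 [ 9.512e-01  2.968e-01  8.440e-02 -1.270e-01]
 [-4.000e-04 -2.724e-01  9.622e-01  3.742e-01]
 [ 0.000e+00  0.000e+00  0.000e+00  1.000e+00]]
1287 ((0.553288996219635, -0.15043163299560547), 0.014291130937635899) ((553.3619384765625, -150.55459594726562), (27.147497177124023, 27.841955184936523), 65.43558502197266) [296 227] [336 267]
[[318.2480309  277.16917509]]
```

View pics/wrist1.png

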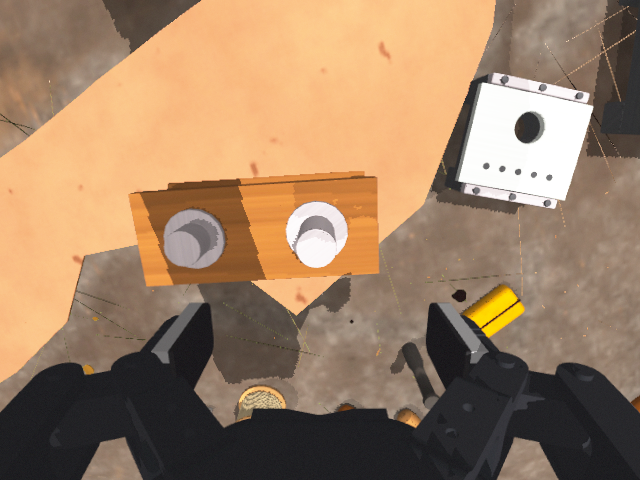

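The wrist view shows the tall pin's head centred at (316,247), giving (0.553, -0.1505) with a 27–28 mm diameter, as specified. I'll shift 1.6 mm, descend and grip.

{"name": "apply_moves", "arguments": {
  "plan": [
    [[20, -1.6, 0, 0, 0, 0, -1], [20, 0, 0, 0, 0, 0, -1], [20, 0, 0, 0, 0, 0, -1], [20, 0, 0, 0, 0, 0, -1], [14, 0, 0, 0, 0, 0, -1], [0, 0, 0, 0, 0, 0, -1]]
  ]
}}

```text
time: 2.2
ee_pos: [0.55, -0.1497, 0.0963]
orientation: [[-0.008, 0.314, 0.949], [0.002, 0.949, -0.314], [-1.0, -0.001, -0.008]]
force: [-0.2, -0.4, -1.6]
width: 1.003
```

{"name": "apply_moves", "arguments": {
  "plan": [
    [[0, 0, 0, 0, 0, 0, 1], [0, 0, 0, 0, 0, 0, 1], [0, 0, 0, 0, 0, 0, 1], [0, 0, 0, 0, 0, 0, 1], [0, 0, 0, 0, 0, 0, 1], [0, 0, 0, 0, 0, 0, 1], [0, 0, 0, 0, 0, 0, 1], [0, 0, 0, 0, 0, 0, 1]]
  ]
}}

```text
time: 2.87
ee_pos: [0.5536, -0.1505, 0.1004]
orientation: [[0.0, 0.312, 0.95], [-0.0, 0.95, -0.312], [-1.0, 0.0, 0.0]]
force: [-0.0, -0.1, 0.3]
width: -0.001
```

```bash
python3 - <<'E'
from station import *
from h import *
o=get_obs();print({k:np.round(v,4).tolist() for k,v in o.items()})
for n in("wrist","side"):
  c=read_camera(n);im=c["img"][:,:,::-1]
  if n=="side": im=cv2.resize(im[80:260,220:460],None,fx=3,fy=3)
  cv2.imwrite(f"pics/{n}2.png",im)
E
```

```text
{'time': 2.8667, 'qpos': [0.2241, 0.3443, -0.0361, 1.8648, 0.0152, 0.9325, 1.4351], 'qd': [0.0002, 0.0033, 0.0017, 0.0012, -0.0002, -0.0004, 0.0002], 'joint_efforts': [-0.0016, -38.6543, 0.2036, -21.9327, 0.0093, -0.0018, -0.0006], 'ee_pos': [0.5536, -0.1505, 0.1004], 'orientation': [[0.0003, 0.3116, 0.9502], [-0.0001, 0.9502, -0.3116], [-1.0, 0.0, 0.0003]], 'force': [-0.0164, -0.0986, 0.2527], 'wrist_torque': [-0.0298, 0.0061, 0.0181], 'width': -0.0012}
```

View pics/side2.png

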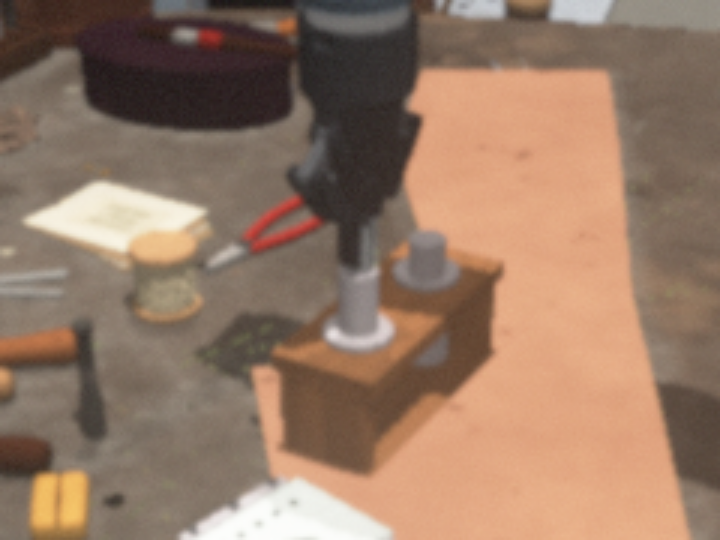

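View pics/wrist2.png

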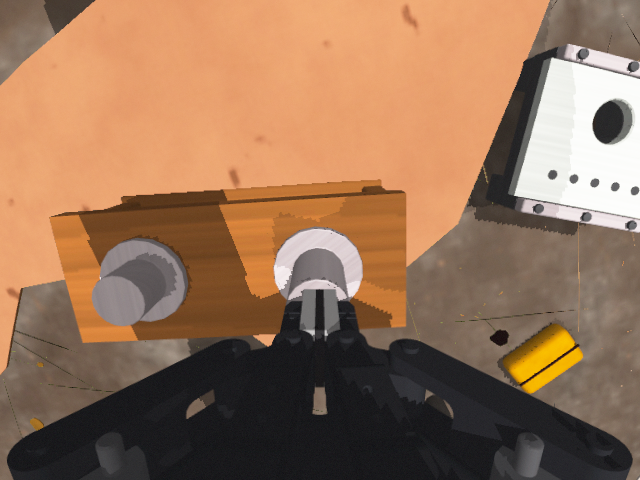

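The fingers shut fully (width ≈ 0) with nothing between them. The side view shows them at or behind the top of the head. I'll check with depth before moving.

```bash
python3 - <<'E'
from station import *
from h import *
o=get_obs()
for n in("wrist","side","scene"):
  c=read_camera(n);np.savez(f"{n}3.npz",**c);W=world(c)
  print(n,"tcp",proj(c,[o["ee_pos"]]),"headtop",proj(c,[[.5533,-.1505,.137]]),"collar",proj(c,[[.5533,-.1505,.091]]))
  L={"wrist":[(300,300),(318,262),(318,285),(318,300),(310,320),(320,330),(318,243),(125,300)],"side":[(340,150),(338,165),(340,175),(340,190),(338,195),(362,160)],"scene":[(369,190),(369,200),(369,180)]}[n]
  for p in L: print(" ",p,W[p[1],p[0]].round(4))
c=read_camera("scene");cv2.imwrite("pics/scene3.png",cv2.resize(c["img"][120:260,290:470,::-1],None,fx=4,fy=4,interpolation=cv2.INTER_CUBIC))
c=read_camera("wrist");cv2.imwrite("pics/wrist3.png",cv2.resize(c["img"][210:360,220:420,::-1],None,fx=4,fy=4,interpolation=cv2.INTER_CUBIC))
E
```

```text
wrist tcp [[318.27175934 277.07902785]] headtop [[317.80754867 307.35437493]] collar [[318.15646596 270.85305005]]
  (300, 300) [ 0.5471 -0.1564  0.1382]
  (318, 262) [ 0.5406 -0.1464  0.1152]
  (318, 285) [ 0.5432 -0.1471  0.1376]
  (318, 300) [ 0.5433 -0.1471  0.1526]
  (310, 320) [ 0.5422 -0.1495  0.1694]
  (320, 330) [ 0.5433 -0.1463  0.1761]
  (318, 243) [ 0.5377 -0.1455  0.0924]
  (125, 300) [ 0.5289 -0.2425  0.1189]
side tcp [[338.96559041 185.82053208]] headtop [[339.04388514 170.00672405]] collar [[339.05227719 189.66762643]]
  (340, 150) [ 0.5472 -0.136   0.189 ]
  (338, 165) [ 0.5517 -0.1373  0.1552]
  (340, 175) [ 0.5478 -0.1381  0.1328]
  (340, 190) [ 0.5485 -0.1408  0.0964]
  (338, 195) [ 0.5497 -0.1302  0.0904]
  (362, 160) [ 0.5272 -0.2413  0.1188]
scene tcp [[368.90244315 204.6937309 ]] headtop [[370.12315993 192.18939096]] collar [[368.67981595 207.78589993]]
  (369, 190) [ 0.548  -0.1413  0.1508]
  (369, 200) [ 0.5428 -0.1391  0.1264]
  (369, 180) [ 0.5462 -0.1368  0.1819]
```

View pics/scene3.png

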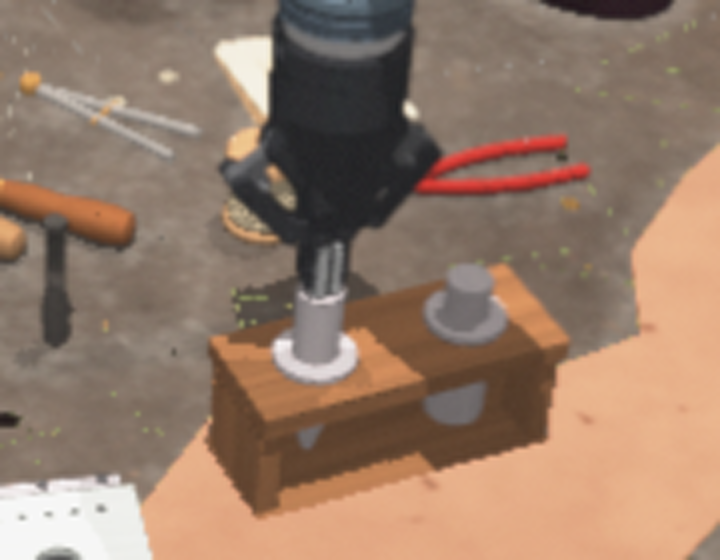

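View pics/wrist3.png

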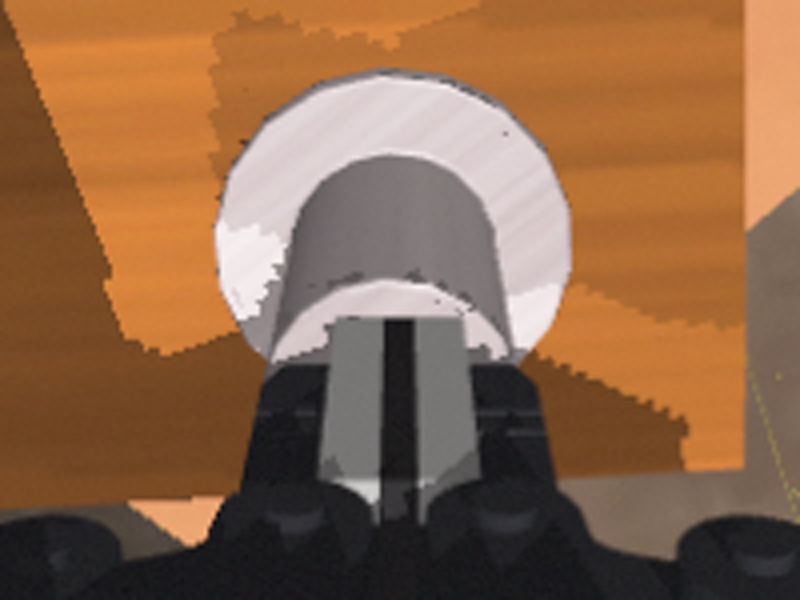

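```bash
python3 - <<'E'
from station import *
from h import *
c=dict(np.load("wrist1.npz"));W=world(c)
# tool-frame map
R=np.array([[-.0009,.3098,.9508],[.0003,.9508,-.3098],[-1,0,-.0009]]);T=np.array([.5536,-.1489,.1937])
Q=(W-T)@R*1000
for p in [(200,306),(205,320),(205,345),(190,306),(180,330),(440,306),(430,320),(430,345),(450,315),(470,340),(320,420)]: print(p,Q[p[1],p[0]].round(1))
m=(abs(Q[...,1])<70)&(abs(Q[...,2])<20)&(Q[...,0]>-80)&(Q[...,0]<0)
print(m.sum(),np.nanmax(Q[m],axis=0)); 
for lo in range(-80,0,5): 
  s=m&(Q[...,0]>=lo)&(Q[...,0]<lo+5); print(lo,s.sum(), Q[s].mean(0).round(1) if s.sum() else '')
c=dict(np.load("wrist3.npz"));W=world(c);o=get_obs();Q=(W-o["ee_pos"])@o["orientation"]*1000
print("now");
for p in [(310,285),(328,285),(318,285),(310,292),(310,300)]: print(p,Q[p[1],p[0]].round(1))
print(o["width"],o["force"])
E
```

```text
(200, 306) [-58.3 -43.5 -10.8]
(205, 320) [-58.8 -42.   -5.4]
(205, 345) [-61.3 -42.1   3.7]
(190, 306) [-59.2 -46.9 -11.2]
(180, 330) [-76.3 -44.4 -10.9]
(440, 306) [-59.2  44.8 -11.4]
(430, 320) [-55.4  42.9  -3.7]
(430, 345) [-56.9  43.4   6.2]
(450, 315) [-65.8  46.3 -11. ]
(470, 340) [-82.7  46.7 -11.1]
(320, 420) [-115.6    0.7  -11. ]
5134 [-49.3771098   57.36501378  11.95355495]
-80 1166 [-77.5   1.7  -4.4]
-75 1082 [-72.5   1.4  -3.9]
-70 966 [-67.5  -0.9  -3.8]
-65 865 [-62.6  -0.3  -4. ]
-60 717 [-57.6   0.   -3.5]
-55 337 [-53.1   1.3  -0.6]
-50 1 [-49.4 -42.5   0.5]
-45 0 
-40 0 
-35 0 
-30 0 
-25 0 
-20 0 
-15 0 
-10 0 
-5 0 
now
(310, 285) [-37.7  -3.3 -10.9]
(328, 285) [-37.8   4.2 -10.9]
(318, 285) [-37.4   0.  -10.8]
(310, 292) [-44.9  -3.2 -10.7]
(310, 300) [-52.3  -3.  -10.6]
-0.0008047780280425929 [ 0.33213209 -0.02103978  0.08984656]
```

Depth in the tool frame settles it. The real fingertips lie about 39 mm behind the reported TCP: about -53 to -55 mm open where -13 was expected, and -38 mm shut. So the fingers closed just above the head. Lateral centring is right. I'll check the exported constants and then compensate.

```bash
python3 - <<'E'
import station
print([ (k,getattr(station,k)) for k in dir(station) if not k.startswith('_') and not callable(getattr(station,k))])
try: print(station.tcp_to_grasp)
except Exception as e: print(e)
E
```

```text
[('tcp_to_grasp', -0.0187)]
-0.0187
```

{"name": "apply_moves", "arguments": {
  "plan": [
    [[-4, 0, 0, 0, 0, 0, -1], [0, 0, 0, 0, 0, 0, -1], [0, 0, 0, 0, 0, 0, -1], [0, 0, 0, 0, 0, 0, -1], [0, 0, 0, 0, 0, 0, -1], [0, 0, 0, 0, 0, 0, -1], [0, 0, 0, 0, 0, 0, -1], [0, 0, 0, 0, 0, 0, -1]]
  ]
}}

```text
time: 3.88
ee_pos: [0.5534, -0.1505, 0.1041]
orientation: [[-0.0, 0.311, 0.95], [0.0, 0.95, -0.311], [-1.0, -0.0, -0.0]]
force: [0.0, -0.4, 0.2]
width: 1.001
```

{"name": "apply_moves", "arguments": {
  "plan": [
    [[15, 0, 0, 0, 0, 0, -1], [14, 0, 0, 0, 0, 0, -1], [8, 0, 0, 0, 0, 0, -1], [6, 0, 0, 0, 0, 0, -1], [0, 0, 0, 0, 0, 0, -1], [0, 0, 0, 0, 0, 0, -1]]
  ]
}}

```text
time: 4.38
ee_pos: [0.5534, -0.1505, 0.061]
orientation: [[-0.0, 0.311, 0.95], [0.0, 0.95, -0.311], [-1.0, -0.0, -0.0]]
force: [-0.7, 1.0, -1.0]
width: 1.001
```

{"name": "apply_moves", "arguments": {
  "plan": [
    [[0, 0, 0, 0, 0, 0, 1], [0, 0, 0, 0, 0, 0, 1], [0, 0, 0, 0, 0, 0, 1], [0, 0, 0, 0, 0, 0, 1], [0, 0, 0, 0, 0, 0, 1], [0, 0, 0, 0, 0, 0, 1], [0, 0, 0, 0, 0, 0, 1]]
  ]
}}

```text
time: 4.97
ee_pos: [0.5539, -0.1508, 0.0618]
orientation: [[0.001, 0.312, 0.95], [-0.0, 0.95, -0.312], [-1.0, -0.0, 0.001]]
force: [-0.5, -0.5, 3.4]
width: 0.305
```

```bash
cat > snap.py <<'E'
from station import *
from h import *
import sys
t=sys.argv[1]
o=get_obs();print({k:np.round(o[k],4).tolist() for k in("time","ee_pos","force","wrist_torque","width")})
for a in sys.argv[2:]:
  n,*b=a.split(",");c=read_camera(n);np.savez(f"{n}{t}.npz",**c);im=c["img"][:,:,::-1]
  if b: x0,y0,x1,y1=map(int,b);im=im[y0:y1,x0:x1];f=min(800/im.shape[1],600/im.shape[0]);im=cv2.resize(im,None,fx=f,fy=f,interpolation=cv2.INTER_CUBIC)
  cv2.imwrite(f"pics/{n}{t}.png",im)
E
python3 snap.py 4 wrist,200,180,440,360 side,270,100,430,220
```

```text
{'time': 4.9667, 'ee_pos': [0.5539, -0.1508, 0.0618], 'force': [-0.5242, -0.4658, 3.3506], 'wrist_torque': [-0.0507, 0.0209, -0.0139], 'width': 0.3049}
```

View pics/wrist4.png

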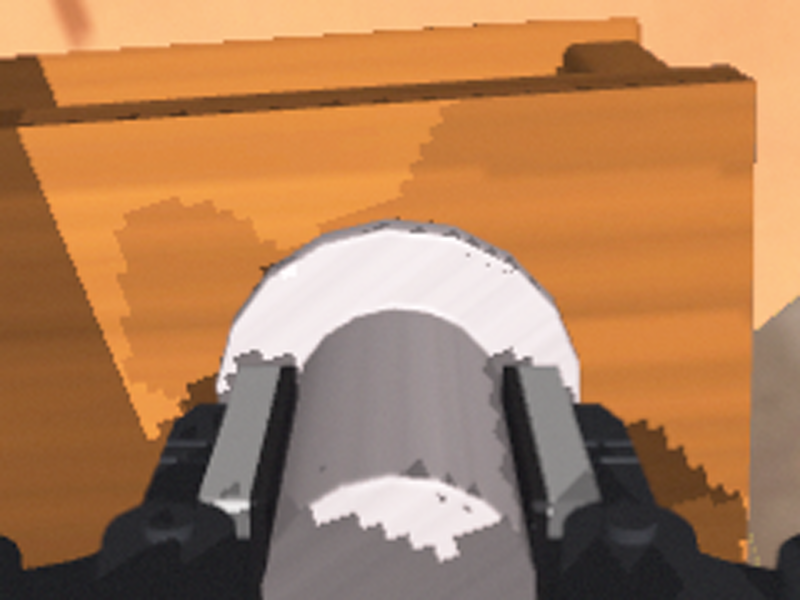

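View pics/side4.png

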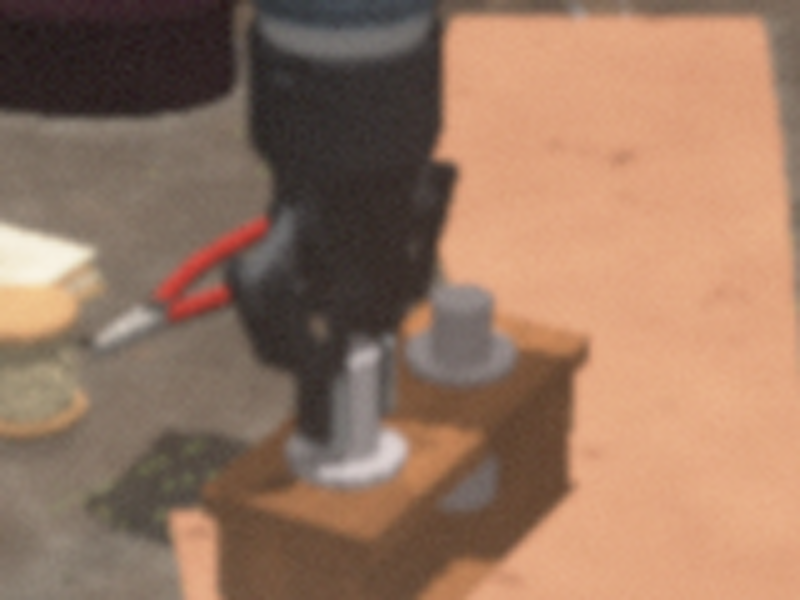

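The width reads about 26 mm and both pads flank the head in the wrist view, so the pin is gripped. I'll lift straight up.

{"name": "apply_moves", "arguments": {
  "plan": [
    [[-5, 0, 0, 0, 0, 0, 1], [-10, 0, 0, 0, 0, 0, 1], [-15, 0, 0, 0, 0, 0, 1], [-20, 0, 0, 0, 0, 0, 1], [-20, 0, 0, 0, 0, 0, 1], [-20, 0, 0, 0, 0, 0, 1], [-20, 0, 0, 0, 0, 0, 1], [0, 0, 0, 0, 0, 0, 1]]
  ]
}}

```text
time: 5.73
ee_pos: [0.5566, -0.151, 0.1758]
orientation: [[0.008, 0.311, 0.95], [-0.002, 0.95, -0.311], [-1.0, 0.001, 0.008]]
force: [0.9, 0.1, -0.8]
width: 0.304
```

{"name": "apply_moves", "arguments": {
  "plan": [
    [[0, 0, 0, 0, 0, 0, 1], [0, 0, 0, 0, 0, 0, 1], [0, 0, 0, 0, 0, 0, 1]]
  ]
}}

```text
time: 5.98
ee_pos: [0.5516, -0.15, 0.1689]
orientation: [[-0.004, 0.311, 0.95], [0.001, 0.95, -0.311], [-1.0, -0.0, -0.004]]
force: [-0.5, -0.7, -2.7]
width: 0.307
```

```bash
python3 snap.py 5 wrist,200,180,440,360 side,270,60,430,180 scene,290,120,450,240
```

```text
{'time': 5.9833, 'ee_pos': [0.5516, -0.15, 0.1689], 'force': [-0.4543, -0.7282, -2.7303], 'wrist_torque': [-0.0096, 0.0136, -0.0186], 'width': 0.3066}
```

View pics/side5.png

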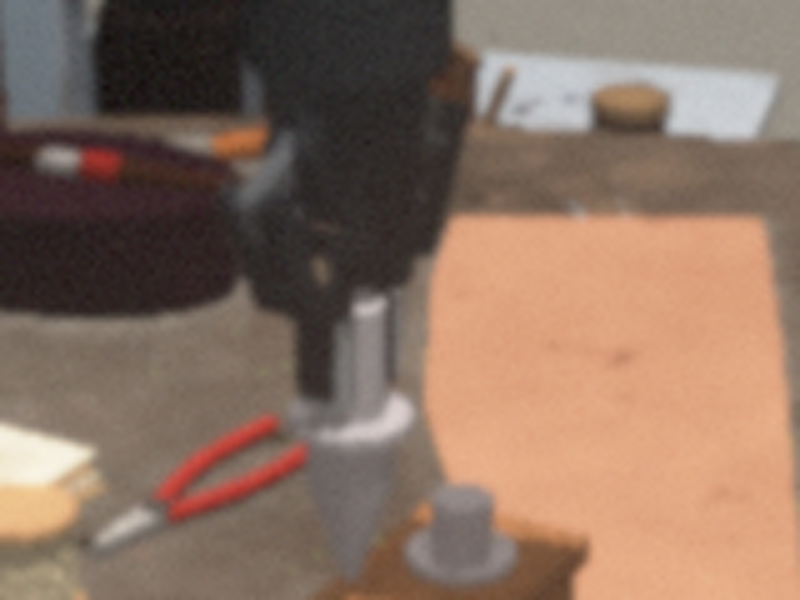

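View pics/scene5.png

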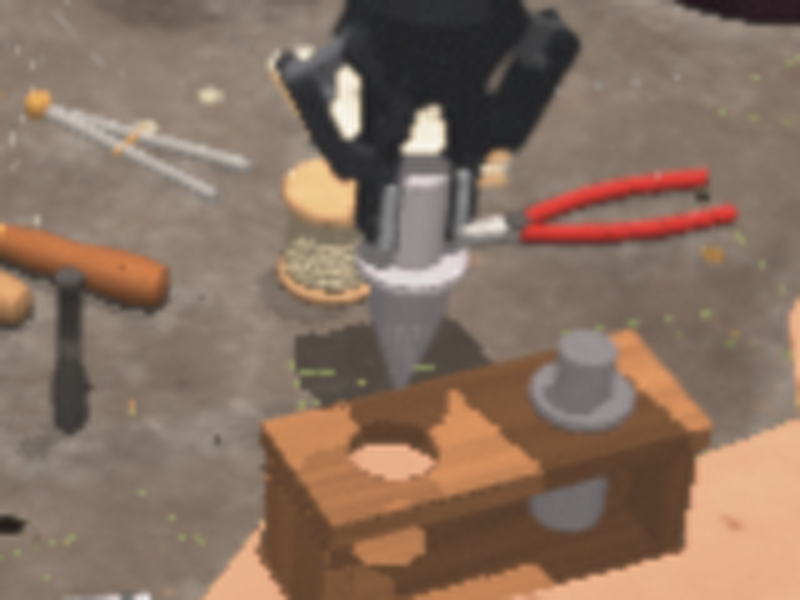

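View pics/wrist5.png

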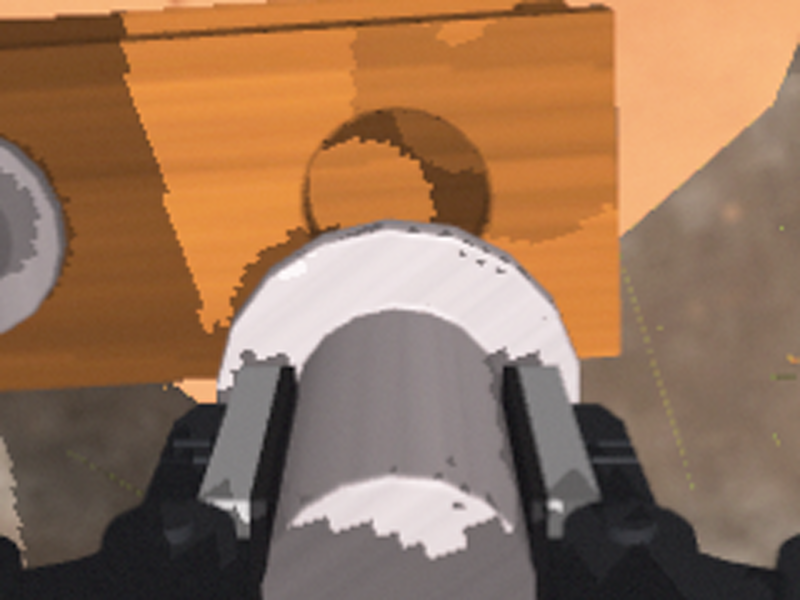

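The pin hangs upright in the grip, and the straight pin is untouched. I'll carry it toward the jig and stop short so the wrist camera can see the plate hole.

{"name": "apply_moves", "arguments": {
  "plan": [
    [[0, 12, -4, 0, 0, 0, 1], [0, 22, -8, 0, 0, 0, 1], [0, 28, -9, 0, 0, 0, 1], [0, 28, -9, 0, 0, 0, 1], [0, 28, -9, 0, 0, 0, 1], [0, 28, -9, 0, 0, 0, 1], [0, 28, -9, 0, 0, 0, 1], [0, 28, -9, 0, 0, 0, 1]]
  ]
}}

```text
time: 6.8
ee_pos: [0.553, 0.0647, 0.1709]
orientation: [[-0.001, 0.311, 0.951], [0.0, 0.951, -0.311], [-1.0, 0.0, -0.001]]
force: [1.2, -0.0, -3.1]
width: 0.3
```

{"name": "apply_moves", "arguments": {
  "plan": [
    [[0, 28, -9, 0, 0, 0, 1], [0, 28, -9, 0, 0, 0, 1], [0, 28, -9, 0, 0, 0, 1], [0, 28, -10, 0, 0, 0, 1], [0, 22, -8, 0, 0, 0, 1], [0, 12, -5, 0, 0, 0, 1], [0, 4, -2, 0, 0, 0, 1], [0, 0, 0, 0, 0, 0, 1]]
  ]
}}

```text
time: 7.47
ee_pos: [0.5501, 0.2222, 0.1708]
orientation: [[-0.001, 0.309, 0.951], [-0.0, 0.951, -0.309], [-1.0, -0.0, -0.001]]
force: [1.0, -0.1, -3.1]
width: 0.307
```

{"name": "apply_moves", "arguments": {
  "plan": [
    [[0, 0, 0, 0, 0, 0, 1], [0, 0, 0, 0, 0, 0, 1], [0, 0, 0, 0, 0, 0, 1], [0, 0, 0, 0, 0, 0, 1], [0, 0, 0, 0, 0, 0, 1], [0, 0, 0, 0, 0, 0, 1]]
  ]
}}

```text
time: 7.97
ee_pos: [0.5512, 0.22, 0.1713]
orientation: [[0.0, 0.313, 0.95], [-0.0, 0.95, -0.313], [-1.0, -0.0, 0.0]]
force: [-0.3, -0.9, -2.9]
width: 0.302
```

```bash
python3 snap.py 6 wrist side,180,160,420,340
```

```text
{'time': 7.9667, 'ee_pos': [0.5512, 0.22, 0.1713], 'force': [-0.277, -0.8605, -2.8684], 'wrist_torque': [0.0045, -0.0145, 0.0306], 'width': 0.3016}
```

View pics/wrist6.png

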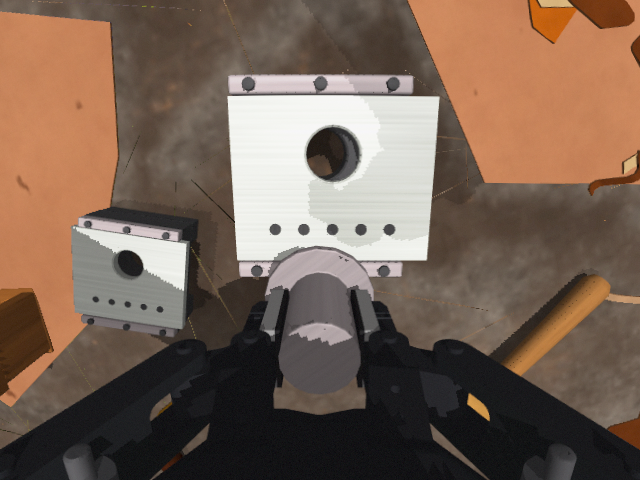

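View pics/side6.png

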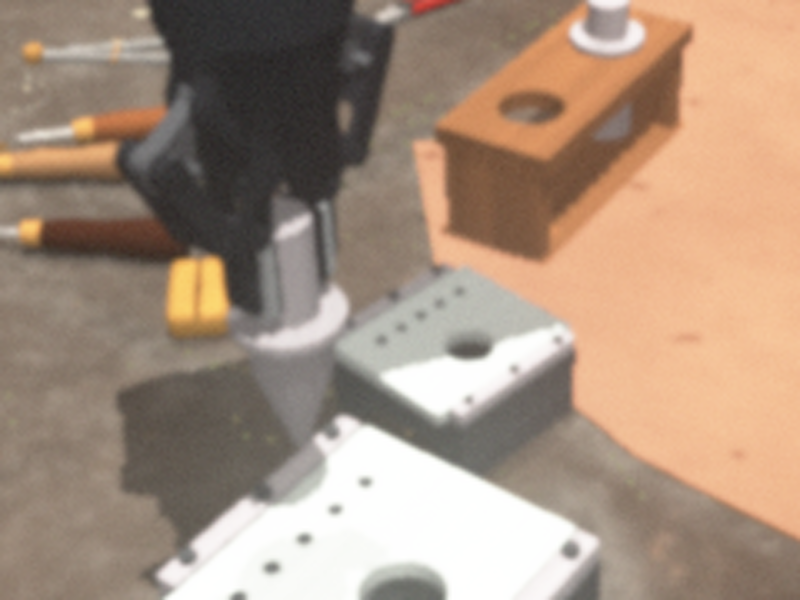

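The wrist view shows the plate hole near (333,153). The rail screws are at (248,84), (320,84), (393,84), (257,271) and (384,271). I'll enlarge for sub-pixel reading.

```bash
python3 - <<'E'
import cv2
from h import *
im=dict(np.load("wrist6.npz"))["img"][:,:,::-1]
cv2.imwrite("pics/w6a.png",cv2.resize(im[60:200,220:410],None,fx=4,fy=4,interpolation=cv2.INTER_CUBIC))
cv2.imwrite("pics/w6b.png",cv2.resize(im[235:350,230:410],None,fx=4,fy=4,interpolation=cv2.INTER_CUBIC))
E
```

```text
(no output)
```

View pics/w6a.png

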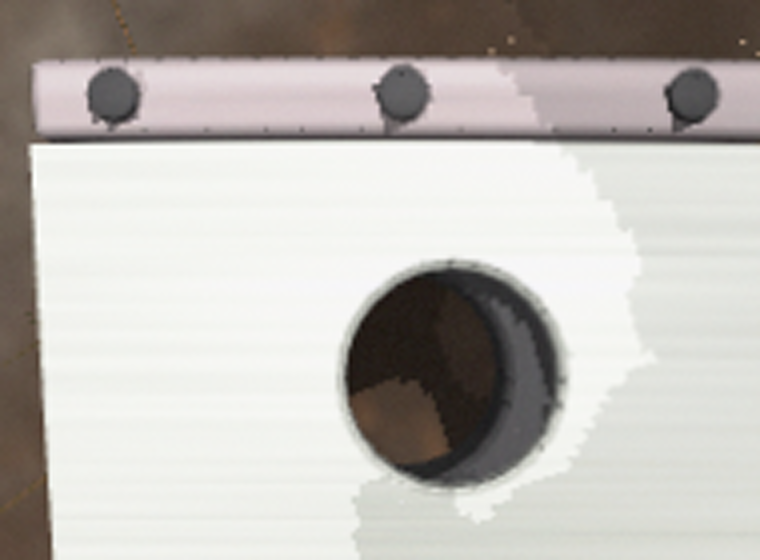

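View pics/w6b.png

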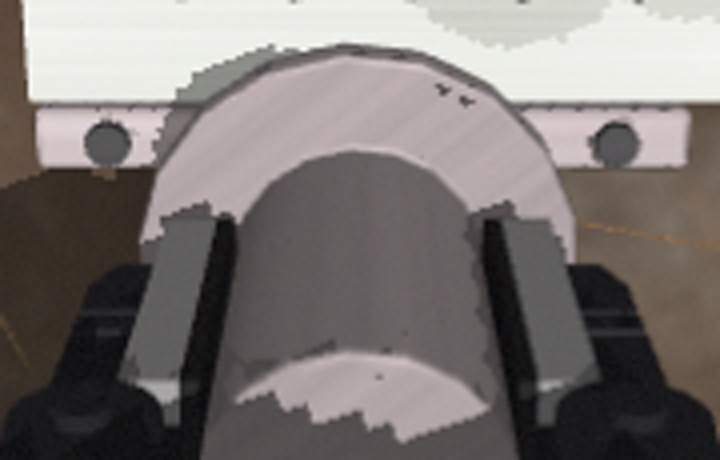

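```bash
python3 - <<'E'
from h import *
from station import get_obs
from scipy.optimize import least_squares
o=get_obs();R=o["orientation"];T=o["ee_pos"];print(np.round(T,4))
c=dict(np.load("wrist6.npz"))
tool=lambda W:(W-T)@R*1000
a=lambda L,x0,y0:(np.array(L,float)+.5)/4-.5+np.array([x0,y0])
top=plane(c,a([(113,95),(404,94),(693,95)],220,60),.084)
bot=plane(c,a([(107,143),(615,143)],230,235),.084)
hole=plane(c,a([(340,375),(562,375),(451,260),(451,490)],220,60),.078)
print("top",top.round(4).tolist(),tool(top).round(1).tolist());print("bot",bot.round(4).tolist(),tool(bot).round(1).tolist());print("hole",hole.round(4).tolist(),tool(hole).round(1).tolist())
print("sizes",np.linalg.norm(top[0]-top[2]),np.linalg.norm(bot[0]-bot[1]),np.linalg.norm(hole[0]-hole[1]),np.linalg.norm(hole[2]-hole[3]))
d=top[2]-top[0]; y1=d/np.linalg.norm(d); d2=bot[1]-bot[0];y2=d2/np.linalg.norm(d2);print("yaws",[np.degrees(np.arctan2(v[1],v[0]))-90 for v in(y1,y2)])
mid=(top[[0,2]].mean(0)+bot.mean(0))/2; th=np.arctan2(*(y1+y2)[[1,0]])-np.pi/2
xj=np.array([np.cos(th),np.sin(th),0]);yj=np.array([-np.sin(th),np.cos(th),0])
bh=mid-0.020*xj; hc=hole.mean(0)
print("mid",mid,"base_hole",bh,tool(bh),"platehole rel (x,y jig mm)",(hc-bh)@xj*1000,(hc-bh)@yj*1000)
zc=T[2]+.0292
arc=plane(c,a([(147,205),(180,140),(265,75),(358,52),(450,72),(535,130),(572,205)],230,235),zc);q=tool(arc)
f=least_squares(lambda p:np.hypot(q[:,1]-p[0],q[:,2]-p[1])-25,[0,0]);print("collar ctr tool y,z",f.x,f.fun.round(2))
f=least_squares(lambda p:np.hypot(q[:,1]-p[0],q[:,2]-p[1])-p[2],[0,0,25]);print(f.x)
print("head front",tool(plane(c,a([(358,150)],230,235),zc)))
E
```

```text
[0.5511 0.2205 0.1712]
top [[0.4332, 0.2076, 0.084], [0.4489, 0.2551, 0.084], [0.4642, 0.3023, 0.084]] [[87.2, -49.0, -108.0], [87.2, 1.0, -107.9], [87.2, 50.7, -108.0]]
bot [[0.5626, 0.1651, 0.084], [0.5935, 0.2594, 0.084]] [[87.2, -49.0, 28.2], [87.2, 50.2, 28.1]]
hole [[0.4903, 0.2293, 0.078], [0.5029, 0.2679, 0.078], [0.4774, 0.2547, 0.078], [0.5166, 0.2422, 0.078]] [[93.2, -10.6, -60.5], [93.2, 30.0, -60.5], [93.2, 9.5, -80.7], [93.2, 9.9, -39.5]]
sizes 0.09967917346323943 0.09922316635004795 0.040631592044114935 0.04117436680007064
yaws [np.float64(-18.13577891659483), np.float64(-18.132397234987707)]
mid [0.51336784 0.23363388 0.084     ] base_hole [0.49436123 0.23985872 0.084     ] [ 87.20736889   0.69379865 -59.91415917] platehole rel (x,y jig mm) -0.38136167340038596 8.98282387950252
collar ctr tool y,z [0.36603047 0.66152037] [-0.04 -0.04 -0.14  0.2  -0.08  0.16 -0.23]
[ 0.3635759   0.44581155 24.8326373 ]
head front [[-29.20037396   0.09455637 -13.27163958]]
```

```bash
python3 - <<'E'
from h import *
from station import get_obs
o=get_obs();c=dict(np.load("wrist6.npz"))
print((plane(c,[[220+505/4-.4,60+375/4-.4]],.066)-o["ee_pos"])@o["orientation"]*1000)
E
```

```text
[[105.20755092  20.38031327 -60.13847535]]
```

{"name": "apply_moves", "arguments": {
  "plan": [
    [[0, 0, -6, 0, 0, 0, 1], [0, 0, -14, 0, 0, 0, 1], [0, 0, -14, 0, 0, 0, 1], [0, 0, -14, 0, 0, 0, 1], [0, -0.6, -8, 0, 0, 0, 1], [0, 0, -4.5, 0, 0, 0, 1], [0, 0, 0, 0, 0, 0, 1], [0, 0, 0, 0, 0, 0, 1]]
  ]
}}

```text
time: 8.73
ee_pos: [0.4936, 0.239, 0.1714]
orientation: [[0.001, 0.311, 0.95], [-0.0, 0.95, -0.311], [-1.0, 0.0, 0.001]]
force: [0.2, 0.2, -3.3]
width: 0.304
```

{"name": "apply_moves", "arguments": {
  "plan": [
    [[8, 0, 0, 0, 0, 0, 1], [12, 0, 0, 0, 0, 0, 1], [10, 0, 0, 0, 0, 0, 1], [6, 0, 0, 0, 0, 0, 1], [0, 0, 0, 0, 0, 0, 1], [0, 0, 0, 0, 0, 0, 1], [0, 0, 0, 0, 0, 0, 1], [0, 0, 0, 0, 0, 0, 1]]
  ]
}}

```text
time: 9.4
ee_pos: [0.4939, 0.2394, 0.1357]
orientation: [[0.001, 0.311, 0.95], [0.001, 0.95, -0.311], [-1.0, 0.001, 0.001]]
force: [0.0, -0.4, -3.1]
width: 0.307
```

```bash
python3 snap.py 7 wrist side,210,240,390,375 scene,180,240,300,330
```

```text
{'time': 9.4, 'ee_pos': [0.4939, 0.2394, 0.1357], 'force': [0.0261, -0.4485, -3.1241], 'wrist_torque': [-0.0153, -0.0228, 0.0127], 'width': 0.307}
```

View pics/wrist7.png

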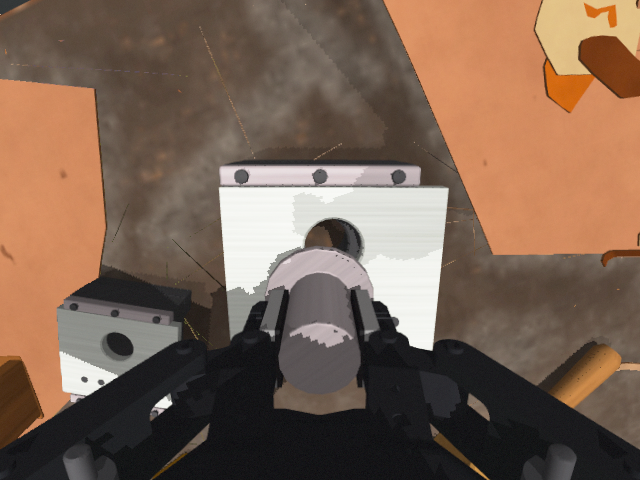

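View pics/side7.png

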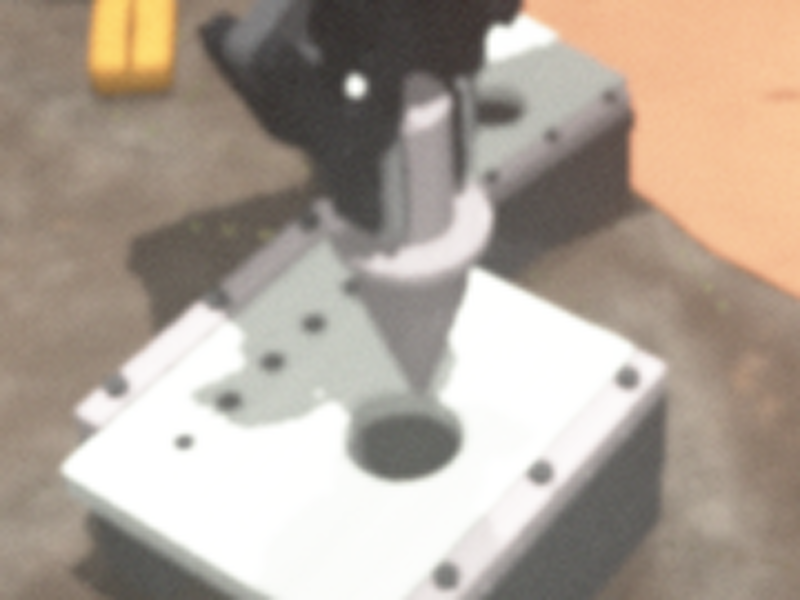

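View pics/scene7.png

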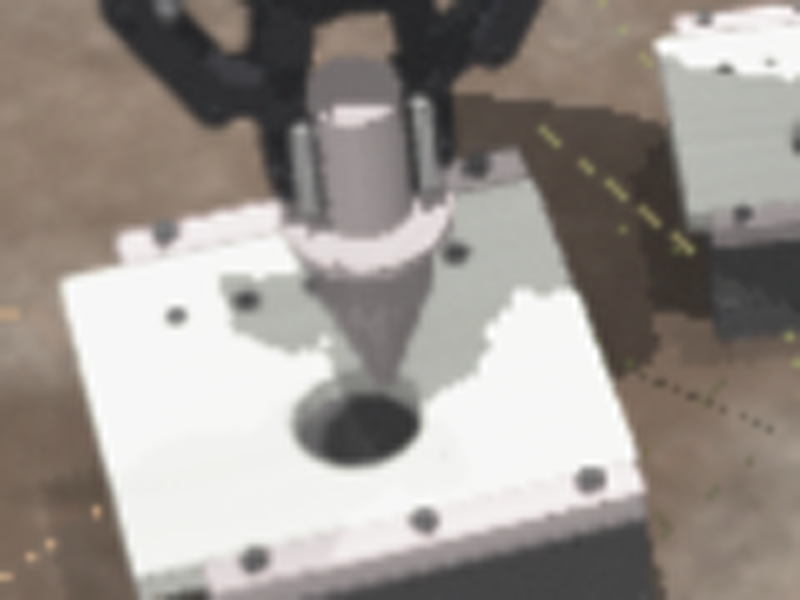

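```bash
python3 - <<'E'
from h import *
from station import get_obs
o=get_obs();R=o["orientation"];T=o["ee_pos"]
pin=T+R@np.array([0,.3,.6])/1000; tip=np.array([pin[0],pin[1],T[2]+.0232-.068]);print("tip",tip)
cs=dict(np.load("side7.npz"));cc=dict(np.load("scene7.npz"))
print(proj(cs,tip),"obs 304,329.6");print(proj(cc,tip),"obs 237.8,297.7")
print(plane(cs,[[304,329.6]],tip[2]),plane(cc,[[237.8,297.7]],tip[2]))
bh=np.array([.4944,.2398]);th=np.radians(-18.13)
for p in(tip,plane(cs,[[304,329.6]],tip[2])[0],plane(cc,[[237.8,297.7]],tip[2])[0]):
  d=(p[:2]-bh)*1000;print("rel base_hole jig x,y",d@[np.cos(th),np.sin(th)],d@[-np.sin(th),np.cos(th)])
w=dict(np.load("wrist7.npz"))
top=plane(w,[(241.5,176.5),(320,176.5),(398.5,176.5)],.084);m=top.mean(0)[:2]; xj=np.array([np.cos(th),np.sin(th)])
b=m+xj*(.0681-.020);print("bh from wrist7",b)
E
```

```text
tip [0.49443988 0.23939862 0.09097661]
[[303.929013   327.47712775]] obs 304,329.6
[[237.76066266 296.80618215]] obs 237.8,297.7
[[0.49297056 0.24330062 0.09097661]] [[0.49236593 0.24057353 0.09097661]]
rel base_hole jig x,y 0.16279843804349423 -0.36903897205036806
rel base_hole jig x,y -2.4477761694257216 2.882018145456286
rel base_hole jig x,y -2.173791194175111 0.10217788056388352
bh from wrist7 [0.49446787 0.24026109]
```

The cameras agree to within about 2–3 mm. In the wrist frame, the most exact one, the tip is on the base-hole axis within about 0.5 mm. I'll nudge -0.5 mm in y and start down.

{"name": "apply_moves", "arguments": {
  "plan": [
    [[0, -0.5, 0, 0, 0, 0, 1], [4, 0, 0, 0, 0, 0, 1], [5, 0, 0, 0, 0, 0, 1], [5, 0, 0, 0, 0, 0, 1], [5, 0, 0, 0, 0, 0, 1], [5, 0, 0, 0, 0, 0, 1], [3, 0, 0, 0, 0, 0, 1], [0, 0, 0, 0, 0, 0, 1]]
  ]
}}

```text
time: 10.22
ee_pos: [0.4923, 0.2381, 0.1069]
orientation: [[-0.002, 0.311, 0.95], [-0.001, 0.95, -0.311], [-1.0, -0.002, -0.002]]
force: [0.2, -1.0, -2.9]
width: 0.306
```

{"name": "apply_moves", "arguments": {
  "plan": [
    [[2, 0, 0, 0, 0, 0, 1], [3, 0, 0, 0, 0, 0, 1], [3, 0, 0, 0, 0, 0, 1], [3, 0, 0, 0, 0, 0, 1], [0, 0, 0, 0, 0, 0, 1], [0, 0, 0, 0, 0, 0, 1]]
  ]
}}

```text
time: 10.72
ee_pos: [0.4937, 0.2396, 0.0974]
orientation: [[0.001, 0.311, 0.95], [0.002, 0.95, -0.311], [-1.0, 0.002, 0.001]]
force: [0.9, 2.7, -3.0]
width: 0.3
```

```bash
python3 snap.py 8 wrist
```

```text
{'time': 10.7167, 'ee_pos': [0.4937, 0.2396, 0.0974], 'force': [0.8503, 2.7471, -2.9768], 'wrist_torque': [0.5483, -0.2652, 0.0099], 'width': 0.2998}
```

View pics/wrist8.png

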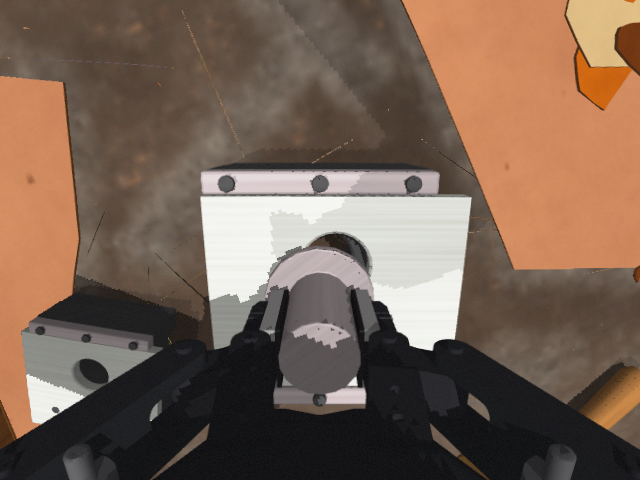

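The cone is now bearing on the plate (+y reaction 2.7 N, as expected for the sliding friction). Continuing down.

{"name": "apply_moves", "arguments": {
  "plan": [
    [[2, 0, 0, 0, 0, 0, 1], [3, 0, 0, 0, 0, 0, 1], [3, 0, 0, 0, 0, 0, 1], [3, 0, 0, 0, 0, 0, 1], [3, 0, 0, 0, 0, 0, 1], [0, 0, 0, 0, 0, 0, 1]]
  ]
}}

```text
time: 11.27
ee_pos: [0.4931, 0.2382, 0.0825]
orientation: [[-0.0, 0.311, 0.95], [-0.001, 0.95, -0.311], [-1.0, -0.001, -0.0]]
force: [2.6, 1.5, -2.1]
width: 0.304
```

```bash
python3 snap.py 9 wrist
```

```text
{'time': 11.2667, 'ee_pos': [0.4931, 0.2382, 0.0825], 'force': [2.6231, 1.4903, -2.1163], 'wrist_torque': [0.4923, -0.4718, -0.0072], 'width': 0.3042}
```

View pics/wrist9.png

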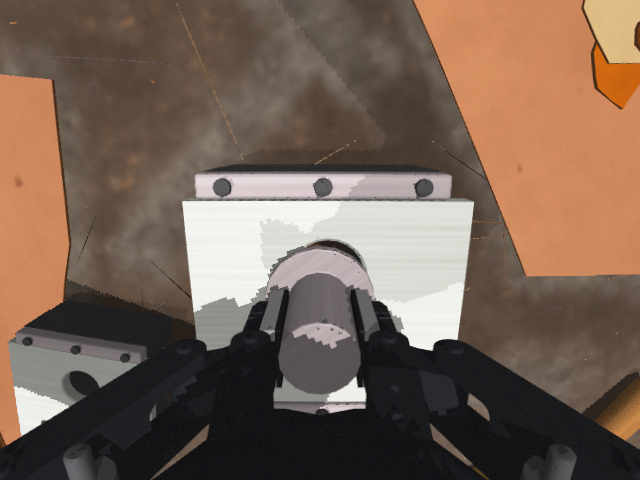

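{"name": "apply_moves", "arguments": {
  "plan": [
    [[0, 0, 0.7, 0, 0, 0, 1], [0, 0, 0, 0, 0, 0, 1], [0, 0, 0, 0, 0, 0, 1]]
  ]
}}

```text
time: 11.57
ee_pos: [0.4932, 0.2379, 0.0827]
orientation: [[-0.001, 0.312, 0.95], [-0.001, 0.95, -0.312], [-1.0, -0.001, -0.001]]
force: [0.6, 1.2, -3.8]
width: 0.302
```

```bash
python3 snap.py 10 wrist; python3 - <<'E'
from h import *
from station import get_obs
o=get_obs();R=o["orientation"];T=o["ee_pos"]
c=dict(np.load("wrist10.npz"));im=c["img"][:,:,::-1]
cv2.imwrite("pics/w10.png",cv2.resize(im[165:300,180:480],None,fx=2.6,fy=2.6,interpolation=cv2.INTER_CUBIC))
E
```

```text
{'time': 11.5667, 'ee_pos': [0.4932, 0.2379, 0.0827], 'force': [0.6014, 1.2021, -3.8032], 'wrist_torque': [0.5469, -0.2167, -0.0132], 'width': 0.3018}
```

View pics/w10.png

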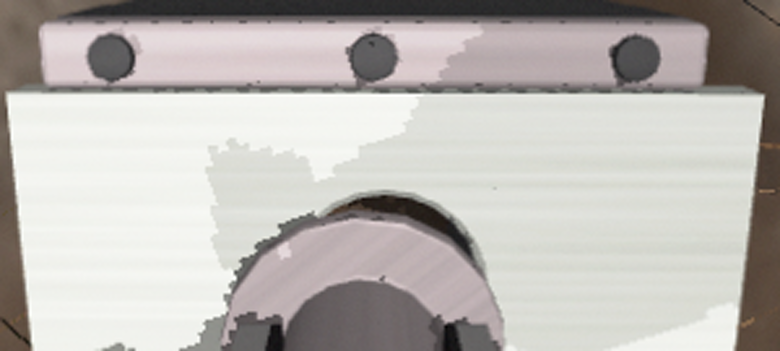

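Here the pin sits about -1.6 mm in jig y and the plate is about 2.5 mm out, as expected at this depth. I'll ease the pin +0.4 mm and continue.

{"name": "apply_moves", "arguments": {
  "plan": [
    [[2, 0.4, 0, 0, 0, 0, 1], [3, 0, 0, 0, 0, 0, 1], [3, 0, 0, 0, 0, 0, 1], [3, 0, 0, 0, 0, 0, 1], [2, 0, 0, 0, 0, 0, 1], [0, 0, 0, 0, 0, 0, 1]]
  ]
}}

```text
time: 12.12
ee_pos: [0.4938, 0.2385, 0.0695]
orientation: [[-0.001, 0.311, 0.95], [-0.0, 0.95, -0.311], [-1.0, -0.001, -0.0]]
force: [1.2, 2.8, -4.5]
width: 0.305
```

```bash
python3 snap.py 11 wrist,180,165,480,300
```

```text
{'time': 12.1167, 'ee_pos': [0.4938, 0.2385, 0.0695], 'force': [1.2419, 2.778, -4.5424], 'wrist_torque': [0.5812, -0.3172, 0.0038], 'width': 0.3052}
```

View pics/wrist11.png

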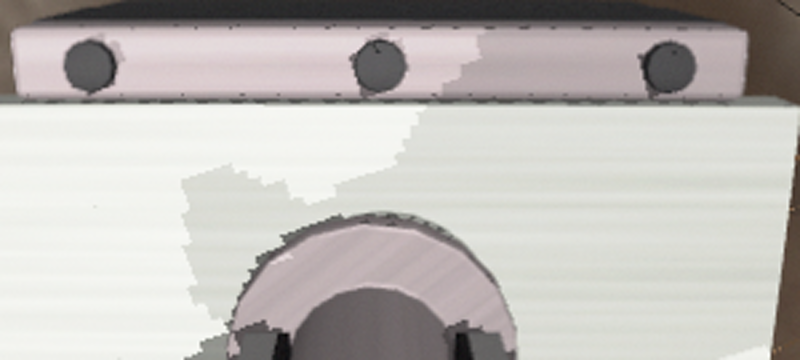

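The collar is at crop x 373 and the middle screw at 380, so the pin is about -1.2 mm in jig y. Forces are small. Continuing to seat it.

{"name": "apply_moves", "arguments": {
  "plan": [
    [[2, 0, 0, 0, 0, 0, 1], [2, 0, 0, 0, 0, 0, 1], [2, 0, 0, 0, 0, 0, 1], [2, 0, 0, 0, 0, 0, 1], [2, 0, 0, 0, 0, 0, 1], [0, 0, 0, 0, 0, 0, 1]]
  ]
}}

```text
time: 12.67
ee_pos: [0.4937, 0.2384, 0.0596]
orientation: [[-0.001, 0.311, 0.95], [-0.0, 0.95, -0.311], [-1.0, -0.001, -0.0]]
force: [1.9, 1.5, -3.8]
width: 0.303
```

{"name": "apply_moves", "arguments": {
  "plan": [
    [[1.5, 0, 0, 0, 0, 0, 1], [1.5, 0, 0, 0, 0, 0, 1], [1, 0, 0, 0, 0, 0, 1], [0, 0, 0, 0, 0, 0, 1], [0, 0, 0, 0, 0, 0, 1]]
  ]
}}

```text
time: 13.08
ee_pos: [0.4938, 0.2385, 0.0559]
orientation: [[-0.0, 0.311, 0.95], [-0.0, 0.95, -0.311], [-1.0, -0.0, -0.0]]
force: [0.6, 1.3, -4.8]
width: 0.305
```

```bash
python3 snap.py 12 wrist,180,165,480,300 side,210,240,390,375
```

```text
{'time': 13.0833, 'ee_pos': [0.4938, 0.2385, 0.0559], 'force': [0.5527, 1.2808, -4.7895], 'wrist_torque': [0.2871, -0.1776, -0.0157], 'width': 0.3045}
```

View pics/side12.png

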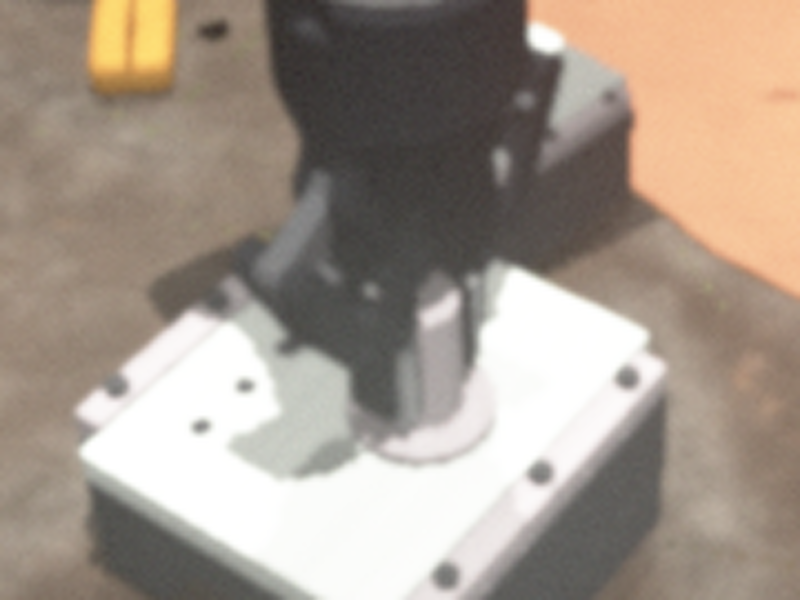

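View pics/wrist12.png

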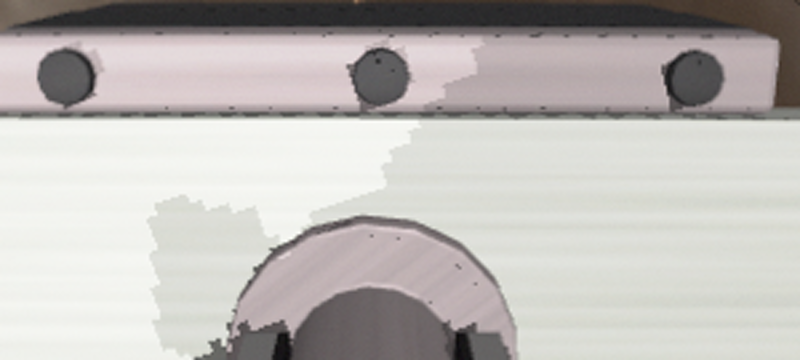

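{"name": "apply_moves", "arguments": {
  "plan": [
    [[0.7, 0, 0, 0, 0, 0, 1], [0.7, 0, 0, 0, 0, 0, 1], [0.6, 0, 0, 0, 0, 0, 1], [0, 0, 0, 0, 0, 0, 1], [0, 0, 0, 0, 0, 0, 1]]
  ]
}}

```text
time: 13.6
ee_pos: [0.4939, 0.2384, 0.0548]
orientation: [[-0.0, 0.312, 0.95], [-0.001, 0.95, -0.312], [-1.0, -0.001, -0.0]]
force: [-2.3, -1.5, 4.5]
width: 0.299
```

The collar touched down at exactly the predicted height (TCP z 0.0548, force reversing). I'll press slightly, then release and back off straight up.

{"name": "apply_moves", "arguments": {
  "plan": [
    [[1, 0, 0, 0, 0, 0, 1], [0.5, 0, 0, 0, 0, 0, 1], [0, 0, 0, 0, 0, 0, 1]]
  ]
}}

```text
time: 13.85
ee_pos: [0.4943, 0.2395, 0.0547]
orientation: [[0.001, 0.311, 0.95], [0.0, 0.95, -0.311], [-1.0, 0.001, 0.0]]
force: [-3.7, -0.3, 10.6]
width: 0.303
```

```bash
python3 snap.py 13 side,210,240,390,375 scene,180,240,300,330
```

```text
{'time': 13.85, 'ee_pos': [0.4943, 0.2395, 0.0547], 'force': [-3.7111, -0.3182, 10.6128], 'wrist_torque': [-0.2396, 0.9114, -0.0307], 'width': 0.303}
```

View pics/scene13.png

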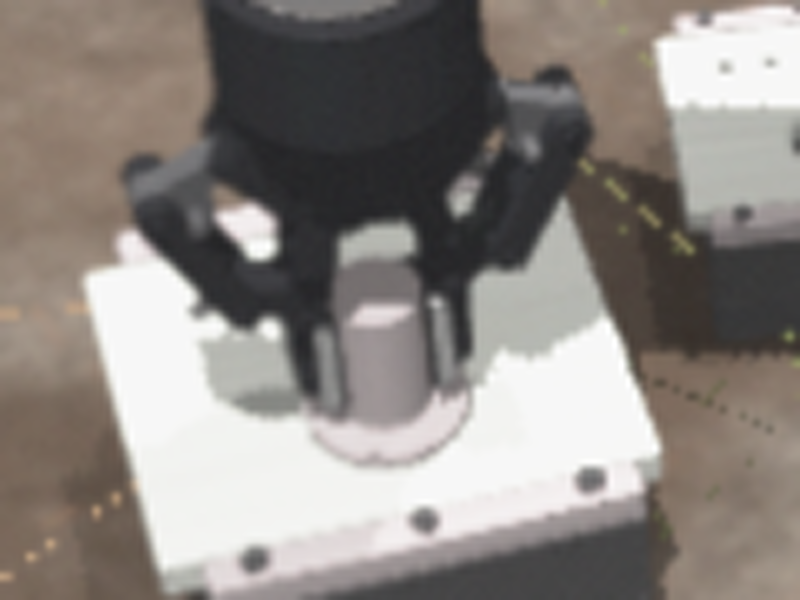

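The scene view shows the collar flat on the plate at crop (390,435), and the plate centred on the base. I'll take the pressure off (raise the commanded height 1.5 mm) and open the gripper.

{"name": "apply_moves", "arguments": {
  "plan": [
    [[-1.5, 0, 0, 0, 0, 0, 0.3], [0, 0, 0, 0, 0, 0, -0.2], [0, 0, 0, 0, 0, 0, -1], [0, 0, 0, 0, 0, 0, -1], [0, 0, 0, 0, 0, 0, -1], [0, 0, 0, 0, 0, 0, -1], [0, 0, 0, 0, 0, 0, -1], [0, 0, 0, 0, 0, 0, -1]]
  ]
}}

```text
time: 14.62
ee_pos: [0.4939, 0.2387, 0.054]
orientation: [[-0.0, 0.311, 0.95], [-0.0, 0.95, -0.311], [-1.0, -0.0, -0.0]]
force: [0.1, 0.3, -0.1]
width: 0.998
```

{"name": "apply_moves", "arguments": {
  "plan": [
    [[-5, 0, 0, 0, 0, 0, -1], [-12, 0, 0, 0, 0, 0, -1], [-18, 0, 0, 0, 0, 0, -1], [-20, 0, 0, 0, 0, 0, -1], [-20, 0, 0, 0, 0, 0, -1], [-20, 0, 8, 0, 0, 0, -1], [-10, 0, 16, 0, 0, 0, -1], [0, 0, 16, 0, 0, 0, -1]]
  ]
}}

```text
time: 15.28
ee_pos: [0.5347, 0.2281, 0.1644]
orientation: [[0.008, 0.31, 0.951], [0.003, 0.951, -0.31], [-1.0, 0.006, 0.006]]
force: [0.4, 0.3, 0.3]
width: 0.999
```

{"name": "apply_moves", "arguments": {
  "plan": [
    [[0, 0, 15, 0, 0, 0, -1], [0, 0, 5, 0, 0, 0, -1], [0, 0, 0, 0, 0, 0, -1], [0, 0, 0, 0, 0, 0, -1], [0, 0, 0, 0, 0, 0, -1]]
  ]
}}

```text
time: 15.7
ee_pos: [0.5497, 0.2208, 0.1591]
orientation: [[-0.001, 0.31, 0.951], [0.0, 0.951, -0.31], [-1.0, -0.0, -0.001]]
force: [0.3, 0.6, -0.3]
width: 1.001
```

```bash
python3 snap.py 14 wrist side,210,240,390,375 scene
```

```text
{'time': 15.7, 'ee_pos': [0.5497, 0.2208, 0.1591], 'force': [0.2581, 0.5891, -0.3267], 'wrist_torque': [0.0072, 0.0303, 0.0391], 'width': 1.0007}
```

View pics/wrist14.png

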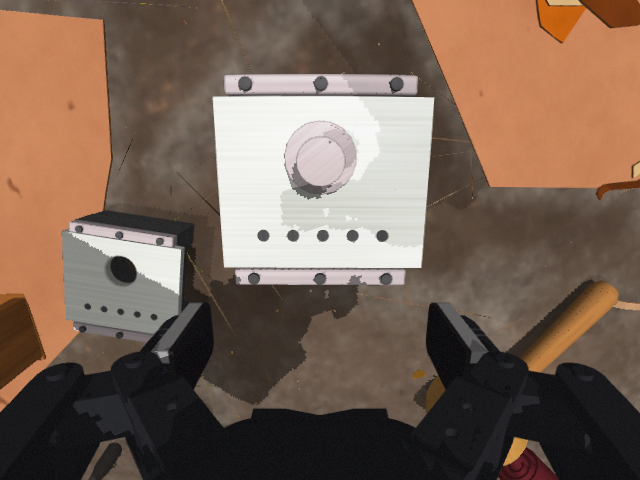

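View pics/side14.png

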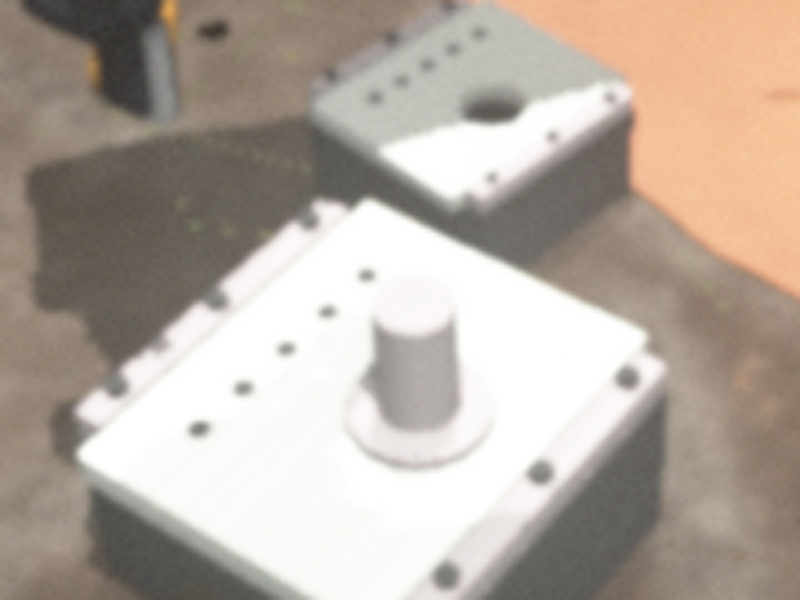

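View pics/scene14.png

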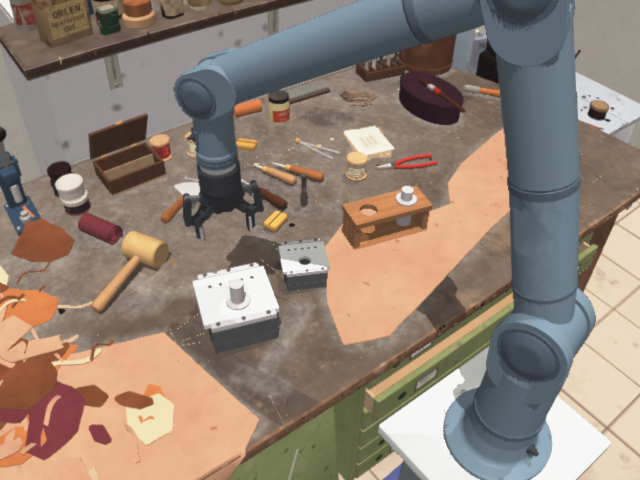

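```bash
python3 - <<'E'
from h import *
im=dict(np.load("wrist14.npz"))["img"][:,:,::-1]
cv2.imwrite("pics/w14a.png",cv2.resize(im[60:205,205:440],None,fx=3.4,fy=3.4,interpolation=cv2.INTER_CUBIC))
cv2.imwrite("pics/w14b.png",cv2.resize(im[215:295,205:440],None,fx=3.4,fy=3.4,interpolation=cv2.INTER_CUBIC))
E
```

```text
(no output)
```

View pics/w14a.png

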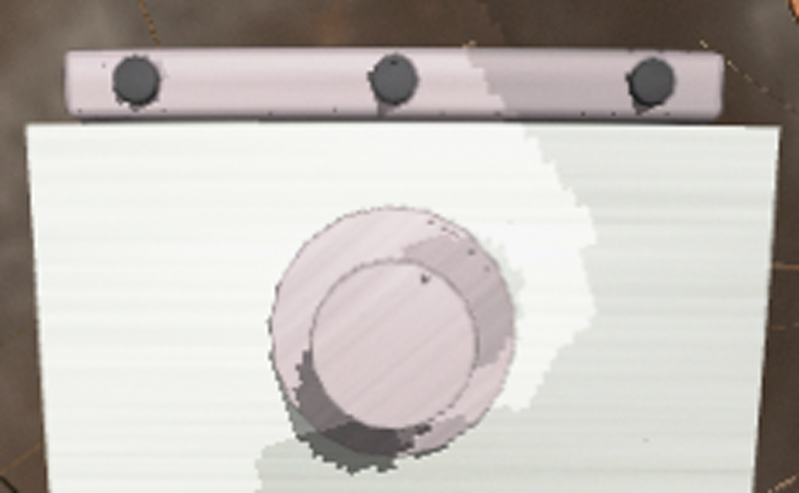

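View pics/w14b.png

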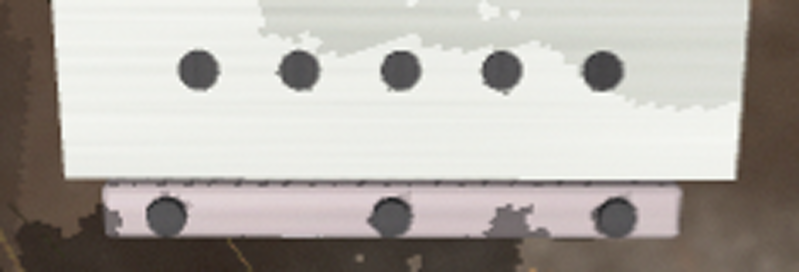

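```bash
python3 - <<'E'
from h import *
c=dict(np.load("wrist14.npz"))
a=lambda L,y0:(np.array(L,float)+.5)/3.4-.5+np.array([205,y0])
top=plane(c,a([(136,80),(394,80),(652,81)],60),.084);bot=plane(c,a([(166,217),(391,217),(615,217)],215),.084)
d=top[2]-top[0]+bot[2]-bot[0];yj=d/np.linalg.norm(d);xj=np.array([yj[1],-yj[0],0])
mid=(top.mean(0)+bot.mean(0))/2;bh=mid-.02*xj
r=lambda W:np.round([((W-bh)@xj*1000),((W-bh)@yj*1000)],2).T
print("yaw",np.degrees(np.arctan2(yj[1],yj[0]))-90,bh)
print("screws",r(top),r(bot))
h=plane(c,a([(199,70),(299,70),(401,70),(502,70),(603,70)],215),.078);print("small holes",r(h),r(h).mean(0))
for e in ([(27,125),(780,127)],[(45,400),(756,400)]): p=plane(c,a(e,60),.078);print("edges",r(p),r(p).mean(0))
p=plane(c,a([(64,178),(737,178)],215),.078);print("edges",r(p),r(p).mean(0))
p=plane(c,a([(271,330),(516,330),(393,206)],60),.084);print("collar",r(p),r(p)[:2].mean(0))
p=plane(c,a([(310,345),(478,345),(394,260),(394,430)],60),.130);print("head",r(p),r(p).mean(0))
# reference: same small holes vs plate hole, before
c=dict(np.load("wrist6.npz"))
E
```

```text
yaw -18.043138309265544 [0.49445377 0.2398308  0.084     ]
screws [[-48.33 -49.57]
 [-48.1    0.26]
 [-48.23  50.1 ]] [[ 88.28 -49.87]
 [ 88.18  -0.18]
 [ 88.19  49.28]]
small holes [[ 56.32 -42.12]
 [ 56.31 -20.27]
 [ 56.29   1.97]
 [ 56.27  23.99]
 [ 56.24  46.07]] [56.286  1.928]
edges [[-41.   -73.  ]
 [-40.8   77.43]] [-40.9     2.215]
edges [[ 13.62 -72.92]
 [ 13.47  76.41]] [13.545  1.745]
edges [[ 81.34 -73.58]
 [ 81.2   77.49]] [81.27   1.955]
collar [[ -0.78 -24.46]
 [ -0.82  24.92]
 [-24.71   0.09]] [-0.8   0.23]
head [[ -0.1  -13.72]
 [ -0.12  14.12]
 [-13.72   0.18]
 [ 13.96   0.23]] [0.005  0.2025]
```

The base hole is re-measured at (0.4945, 0.2398). The pin is centred on it within 0.2 mm in y. The plate is about 1.9 mm out (from 9), which is what the pin's 2 mm clearance allows. A last check of seating height before handing in.

```bash
python3 - <<'E'
from h import *
from station import *
for n in("wrist14","side14","scene14"):
    c=dict(np.load(n+".npz"));W=world(c)
    u,v=proj(c,[[.4945,.2398,.130]])[0].round().astype(int);u2,v2=proj(c,[[.4945-.02*.31,.2398-.02*.95,.084]])[0].round().astype(int)
    P=W[v-2:v+3,u-2:u+3].reshape(-1,3);print(n,"head z",np.nanmedian(P[:,2]).round(4),"expect .130")
    if n=="wrist14":
        q=W[148:170,300:342].reshape(-1,3);q=q[abs(q[:,2]-.13)<.006];A=np.c_[q[:,:2]-q[:,:2].mean(0),np.ones(len(q))];k=np.linalg.lstsq(A,q[:,2],rcond=None)[0];print("head plane",k,len(q))
print(get_obs()["width"],get_obs()["force"])
sign_off()
E
```

```text
wrist14 head z 0.1307 expect .130
head plane [-0.01300783  0.00161218  0.13066249] 919
side14 head z 0.1304 expect .130
scene14 head z 0.1308 expect .130
1.0004165975307457 [ 0.17401442 -0.22580827 -0.20884782]
the job is handed in; nothing more can be done
```

The drift pin is fully home through the guide plate into the base. It is released with its collar down on the plate, and the job is handed in. I did not move the straight pin, and the last scene view shows it still in its rack hole. The last move ended at about 15.7 s.

**Last checks**
- **Seating:** the head top measured 0.1304–0.1308 m on all three cameras, against 0.130 m expected. The head is tilted less than 1°.
- **Pin position:** it stands about 0.2 mm off the base hole's centre along y.
- **Robot:** the gripper is open and clear, and the wrist force reads about zero.
- **Forces:** the highest wrist reading I saw while driving the pin was about 11 N, against the 120 N limit.

**What did not go as expected**
- **Reported tool point:** the real fingertips turned out to be about 39 mm behind the reported TCP. The first grasp therefore closed on air just above the head. I measured the error from depth, corrected for it, and the second grasp held.
- **Plate alignment:** the plate went from about 9 mm out to about 1.9 mm out, not to zero. The 36 mm shank in the 40 mm hole leaves 2 mm of play. I had aimed the pin about 1 mm to -y to get closer, but it settled back to the centre when pressed home.
- **Camera agreement:** during the approach the scene and side views put the tip 2–3 mm away from where the wrist view did. I trusted the wrist view, and the pin went in.

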